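# Uncover the rabbit's bowl and hold it up level for filling

## Robot

A 7-joint arm with a two-finger parallel gripper is mounted at the origin on the work surface. World frame = base frame: x ahead of the robot, y to its left, z up, the work surface at z = 0. Lengths are in m, angles in rad, forces in N, time in s.
With the tool pointing down it reaches from about 0.35 to 0.775 m from the base axis. Payload 3.1 kg.
Tool frame: the origin (TCP) lies on the centre line of the jaws, within the pads' length; the fingertips stand 17 mm ahead of it and the grasp point (between the pads) lies 2 mm behind it (ctrl.finger_overhang is the distance from the TCP to the fingertips, in m); x points along the fingers, z is the direction in which the jaws open and shut, and the axes are right-handed (so a half turn about x gives the same grasp; the last joint's range is limited). The gripper opens to 85 mm and grips with 20 to 120 N. Pads are 22 mm wide; open, the fingers measure 114 mm over their backs; the gripper's body (76 mm by 85 mm) begins 54 mm behind the grasp point. The pads swing forward as they close: fully open they stand 13 mm farther back than shut.
Start: joints at [1.276, 0.311, 0.014, 1.512, -0.004, 1.319, -0.027], TCP at [0.138, -0.533, 0.248] pointing down, gripper open.
Joint ranges: [-2.7, 2.7], [-0.3, 1.91], [-1.27, 1.3], [0.12, 2.57], [-1.44, 4.58], [0.2, 2.03], [-3.05, 3.05]. Speed limits (rad/s): [2.79, 2.79, 3.14, 3.14, 3.14, 3.14, 3.14].

## Interface

Orientations are given as a 3x3 rotation matrix whose columns are the frame's x, y, z axes.
In Python, from plant import ctrl, optics gives the robot as it stands.
- The arm moves only by the tool jog_arm, never from a script. Its argument "deltas" is a list of rows, each a list of 4 numbers: the shift along the tool's x, y, z in cm, then the turn about the tool's x in degrees. A call has 1 to 5 rows; each row is the pose to reach, as a shift and turn from the pose commanded when the call began, along the tool's axes at that moment; what a row does not reach only later rows make up. A row lasts 1/12 s, in which the tool goes at most 41.7 mm and 7.16 degrees, less where a joint would pass 70% of its speed; a pose out of reach is approached as far as the arm can. A call with a gripper value outside its range is refused whole. "jaw" is the opening, from 0 (shut) to 1 (fully open), set as the call begins (left out, the last holds). The fingers move at their own pace and stop on an object; "force" is the grip in N (left out, the last holds). Time passes only in rows, so rows that repeat a pose let the fingers close. It gives the time, the measured TCP pose, the force and the opening at its end, in the units of the state.
- ctrl.read_state(): the state, without advancing time (a new reading comes with each control period).
- optics.get_image(name): name is "scene" or "top" or "wrist"; returns a dict with "frame" (420x560x3 uint8, blue, green, red), "camera_matrix" (3x3 intrinsics, pixels), "world_from_camera" (4x4, takes a point from camera to world coordinates); the wrist camera has in their place "hand_eye" (4x4, takes a point from camera to tool coordinates, whose origin is the TCP and whose axes are the tool frame's). Camera axes: x right, y up, looking along -z (the intrinsics and any distortion apply to the point x, -y, -z); pixel columns grow to the right and rows downward; lengths in m; the calibration is good to about 2 mm. The wrist camera is an equidistant fisheye: a pixel r from the principal point sees the ray r / f radians off the axis. A picture is of the moment at which its call begins: read the wrist's pose just before it. There is no depth.
- ctrl.sign_off(): hands the job in, once; it reports no verdict.
The state is a dict: "time_s": time; "q": joint angles; "joint_vel": joint speeds; "effort": joint torques, N m; "eef_pos": TCP position; "orientation": TCP orientation; "force": force on the tool from outside, world axes, zero at the start; "ft_torque": the same for the moment, N m; "finger_gap": finger opening in m.
Only numpy, scipy, OpenCV 4.12 (cv2) and the standard library are available. Lean on these libraries where they do the work, as an engineer would, in place of code of your own. Each camera call takes 0.05 s, during which the arm holds its last target.

## Task

Take the square wooden cover board off the rabbit's steel bowl and lean it at a slant against the closed plastic box, its foot on the shelf, and let go so that it stays leaning by itself. Then lift the bowl straight up, keeping it level, to at least 10 cm clear of the shelf, hold it there steady for two seconds, and finish while still holding it up, with nothing but the gripper carrying it. Do not disturb the pellet dispenser, the brush or the chew ball.

Things in the scene. Friction and masses are not known exactly. Their poses are not given: they have to be found in the camera images.
- petbox: Closed white plastic box, flat hinged lid latched shut, fixed in place, left or right of the middle; 124 (x) x 184 (y) x 65 mm high over the lid, upright faces. Origin: on the shelf straight below the middle of the lid's front edge (the box reaches from there along +x). Its front (-x, with the latch) looks roughly towards the robot; the lid, 8 mm thick, overhangs the walls by 2 mm.
- board_grip (a point): Centre of the grip bar on the square wooden cover board that lies flat over the bowl. Board 150 x 150 x 12 mm, about 200 g; bar 40 (along x) x 18 (along y) x 30 mm high on the middle of its upper face. The point is 27 mm above the board's underside, 15 above its upper face. Axes: z out of the upper face, x and y along the board's edges.
- bowl_center (a point): Centre of the empty round double-walled steel bowl, half-way up (30 mm above its foot, z its axis). 130 mm outside diameter at the rim (128 at the foot), 60 mm high; wall 9 mm thick, practically upright, to be pinched from above, one finger inside, one outside; inner floor 6 mm above the foot. About 250 g. Stands loose on the other side from the box.
- dispenser: Bystander: sealed pellet push dispenser, 100 x 90 x 138 mm high, standing loose at the back. Origin: centre of its underside.
- brush: Bystander: blue plastic brush lying bristles up near the middle, about 163 mm long along its x axis (-78 to +85 mm), 42 mm wide, 24 mm high. Origin: on its underside.
- chewball: Bystander: round wicker chew ball, 72 mm across, standing loose at the right-hand end. Origin: its lowest point.
There are look-alikes about, which are no part of the job. There is more than one size of the part that bears board_grip; the job needs the larger. Leave any red look-alike of the part that bears bowl_center alone.

How it is judged:
By the outcome, as a careful person would: the job done as asked, in the order asked, and still so for the second after the job is handed in, while the arm keeps its last pose, push and grip.
It also fails if it takes over 72 s, if anything falls off the work surface, if the arm or the gripper's body presses on something with over 40 N, if the wrist force passes 120 N, or if a joint passes its speed limit or range.

## Working session

There is one attempt and no reset: what is moved stays moved. The work goes in short steps, Python scripts to look and compute and a tool call to move; the robot and the scene stay as the last step left them, time stands still between calls to the robot, and variables do not carry over. Pictures are saved under pics/ and viewed, and the job is handed in when it is done.

Besides the shell and the picture viewer there is one more tool, called after ">>>" as name(argument=value, ...), one argument or row to a line, values as JSON. jog_arm: Moves the arm, as the interface text tells. Its arguments: {"type":"object","properties":{"deltas":{"type":"array","items":{"type":"array","items":{"type":"number"}}},"jaw":{"type":"number"},"force":{"type":"number"}},"required":["deltas"]}

```bash
ls; mkdir -p pics
python3 - <<'E'
from plant import ctrl, optics
import cv2
s=ctrl.read_state()
for k,v in s.items(): print(k,v)
print(ctrl.finger_overhang)
for n in ("scene","top","wrist"):
    r=optics.get_image(n); cv2.imwrite(f"pics/{n}0.png",r["frame"])
    print(n,{k:v for k,v in r.items() if k!="frame"})
E
```

```text
pics
time_s 0.0
q [ 1.2762897   0.31173293  0.01398471  1.51306551 -0.00440666  1.3191815
 -0.02718022]
joint_vel [-1.21619683e-04  4.49825238e-04  4.08027192e-04 -8.59894042e-04
  2.60490148e-04 -2.51520695e-05  5.88750108e-04]
effort [-7.37995033e-04 -3.79914343e+01  1.45634157e-01 -2.30589938e+01
  1.23950178e-02  1.37215474e-02  9.16241078e-06]
eef_pos [ 0.13741419 -0.53184719  0.2472136 ]
orientation [[-6.74259873e-04  9.68188742e-01  2.50220113e-01]
 [ 2.25794864e-03  2.50221006e-01 -9.68186113e-01]
 [-9.99997224e-01 -8.78248808e-05 -2.35483444e-03]]
force [-1.14277791 -0.54490133 -0.20668074]
ft_torque [0.0532547  0.0178723  0.07767075]
finger_gap 0.08549273635471724
0.017
scene {'camera_matrix': array([[397.9182916 ,   0.        , 283.20838369],
       [  0.        , 397.9182916 , 213.21376862],
       [  0.        ,   0.        ,   1.        ]]), 'world_from_camera': array([[-0.50551514, -0.61909949,  0.60097443,  1.2366752 ],
       [ 0.86277003, -0.37002759,  0.34453949,  0.3526843 ],
       [ 0.0090729 ,  0.69267266,  0.72119503,  0.78732962],
       [ 0.        ,  0.    
[... 311 characters left out ...]
37,  0.00714724,  0.00285777,  0.01918126],
       [ 0.00420558,  0.19634579,  0.9805257 ,  1.20206903],
       [ 0.        ,  0.        ,  0.        ,  1.        ]])}
wrist {'camera_matrix': array([[325.1922621 ,   0.        , 276.81769919],
       [  0.        , 325.1922621 , 212.56044335],
       [  0.        ,   0.        ,   1.        ]]), 'hand_eye': array([[-1.07526780e-04,  2.88292547e-01, -9.57542373e-01,
        -1.24416531e-01],
       [-5.49373074e-04,  9.57542217e-01,  2.88292561e-01,
         7.27734152e-02],
       [ 9.99999843e-01,  5.57047168e-04,  5.54187313e-05,
         2.78040527e-04],
       [ 0.00000000e+00,  0.00000000e+00,  0.00000000e+00,
         1.00000000e+00]])}
```

View pics/top0.png

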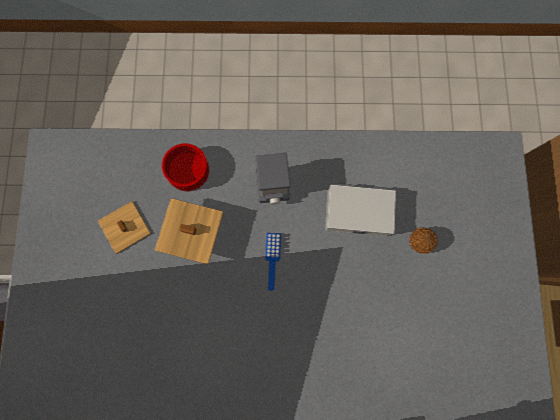

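View pics/scene0.png

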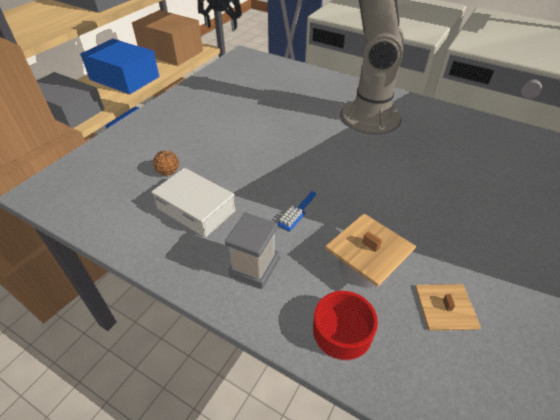

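View pics/wrist0.png

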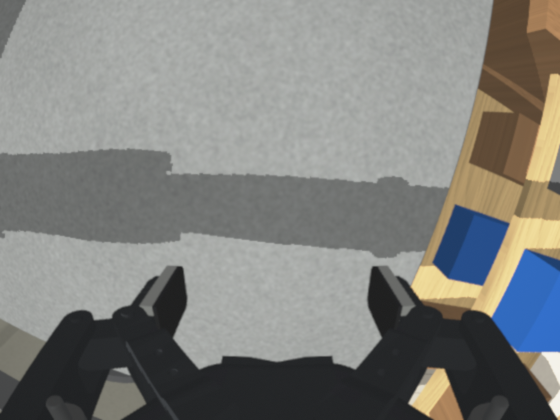

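Top view: the candidates for the board are the large one at (189,230) and the small one at (124,227). For the bowl they are the steel one under the large board and the red one at (186,167). The box is at (361,209), dispenser (273,175), brush (272,260) and ball (423,240). I choose the large board and the steel bowl beneath it, and will check that in a crop while measuring.

```bash
cat > h.py <<'E'
import numpy as np, cv2
from plant import ctrl, optics
def ray(r,u,v,st=None):
    K=r["camera_matrix"]
    if "hand_eye" in r:
        a=np.array([(u-K[0,2]),(v-K[1,2])])/K[0,0]; t=np.hypot(*a)+1e-12
        d=np.array([a[0]/t*np.sin(t),-a[1]/t*np.sin(t),-np.cos(t)])
        T=np.eye(4);T[:3,:3]=st["orientation"];T[:3,3]=st["eef_pos"];M=T@r["hand_eye"]
    else:
        d=np.array([(u-K[0,2])/K[0,0],-(v-K[1,2])/K[1,1],-1]); M=r["world_from_camera"]
    return M[:3,3],M[:3,:3]@d
def onz(r,u,v,z,st=None):
    o,d=ray(r,u,v,st); return o+d*(z-o[2])/d[2]
def proj(r,p,st=None):
    K=r["camera_matrix"]
    if "hand_eye" in r:
        T=np.eye(4);T[:3,:3]=st["orientation"];T[:3,3]=st["eef_pos"];M=T@r["hand_eye"]
    else: M=r["world_from_camera"]
    c=M[:3,:3].T@(np.array(p)-M[:3,3]); x,y,z=c[0],-c[1],-c[2]
    if "hand_eye" in r:
        rr=np.hypot(x,y); t=np.arctan2(rr,z); return K[0,2]+K[0,0]*t*x/rr,K[1,2]+K[0,0]*t*y/rr
    return K[0,2]+K[0,0]*x/z,K[1,2]+K[1,1]*y/z
def tri(o1,d1,o2,d2):
    A=np.stack([d1,-d2],1); s=np.linalg.lstsq(A,o2-o1,rcond=None)[0]
    p,q=o1+s[0]*d1,o2+s[1]*d2; return (p+q)/2,np.linalg.norm(p-q)
E
cat > m.py <<'E'
from h import *
t=optics.get_image("top"); f=t["frame"]
hsv=cv2.cvtColor(f,cv2.COLOR_BGR2HSV)
roi=np.zeros(f.shape[:2],np.uint8); roi[180:275,90:235]=1
m=((hsv[...,0]>8)&(hsv[...,0]<28)&(hsv[...,1]>80)&(roi>0)).astype(np.uint8)*255
m=cv2.morphologyEx(m,cv2.MORPH_CLOSE,np.ones((9,9)))
for c in cv2.findContours(m,0,1)[0]:
    if cv2.contourArea(c)<300: continue
    b=cv2.boxPoints(cv2.minAreaRect(c))
    for z in (.012,.072):
        w=np.array([onz(t,*p,z) for p in b]); e=w[1]-w[0]
        print(z,b.round(0).tolist(),"c",w.mean(0).round(3),"sides",np.linalg.norm(w[1]-w[0]).round(3),np.linalg.norm(w[2]-w[1]).round(3),"ang",np.degrees(np.arctan2(e[1],e[0])).round(1))
roi[:]=0; roi[175:245,320:405]=1
m=((hsv[...,1]<25)&(hsv[...,2]>150)&(roi>0)).astype(np.uint8)*255
c=max(cv2.findContours(m,0,1)[0],key=cv2.contourArea); b=cv2.boxPoints(cv2.minAreaRect(c))
w=np.array([onz(t,*p,.065) for p in b]);e=w[1]-w[0]; print("box",b.round(1).tolist(),w.round(3).tolist(),np.linalg.norm(w[1]-w[0]),np.linalg.norm(w[2]-w[1]),np.degrees(np.arctan2(e[1],e[0])))
cr=cv2.resize(f[140:285,80:300],None,fx=3.6,fy=3.6,interpolation=2); cv2.imwrite("pics/c1.png",cr)
cr=cv2.resize(f[160:270,300:450],None,fx=5,fy=5,interpolation=2); cv2.imwrite("pics/c2.png",cr)
s=optics.get_image("scene")["frame"]
cv2.imwrite("pics/c3.png",cv2.resize(s[140:370,140:460],None,fx=2.5,fy=2.5,interpolation=2))
E
python3 m.py
```

```text
0.012 [[95.0, 251.0], [101.0, 190.0], [223.0, 204.0], [216.0, 264.0]] c [0.642 0.335 0.012] sides 0.177 0.359 ang -1.4
0.072 [[95.0, 251.0], [101.0, 190.0], [223.0, 204.0], [216.0, 264.0]] c [0.632 0.319 0.072] sides 0.168 0.341 ang -1.4
box [[345.70001220703125, 201.1999969482422], [359.8999938964844, 173.5], [407.0, 197.6999969482422], [392.79998779296875, 225.5]] [[0.709, -0.195, 0.065], [0.79, -0.237, 0.065], [0.721, -0.366, 0.065], [0.642, -0.323, 0.065]] 0.09115440454425448 0.14643933389122604 -27.863240393314722
```

View pics/c1.png

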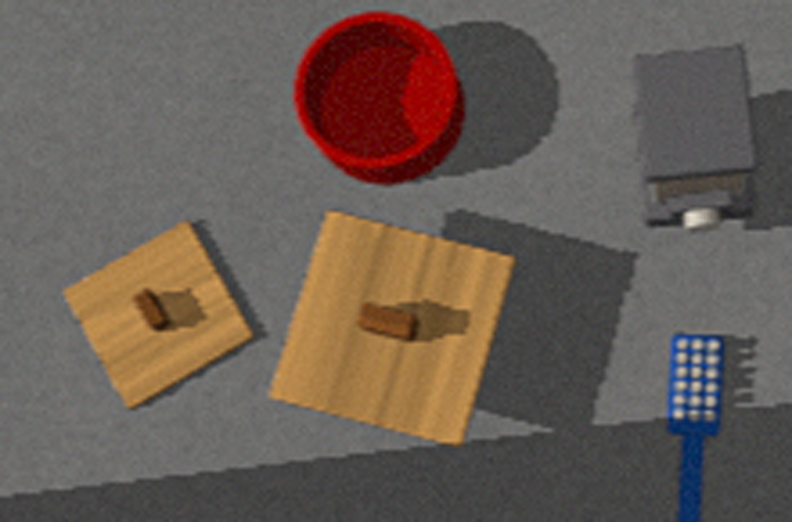

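View pics/c2.png

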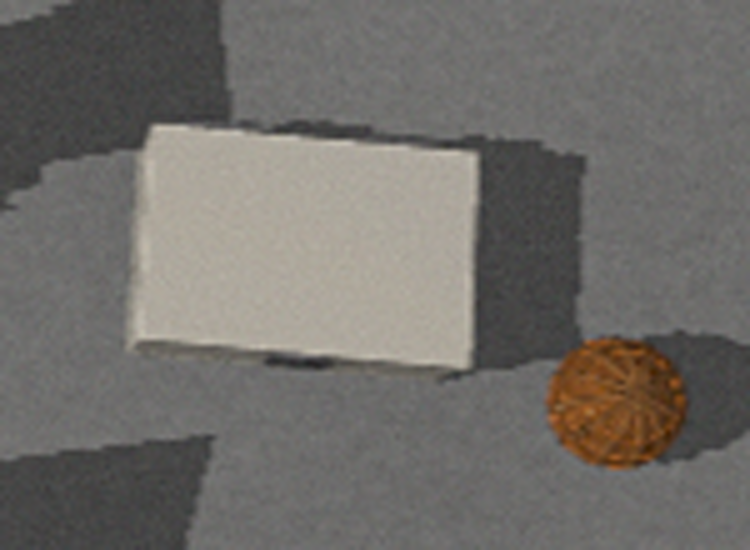

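View pics/c3.png

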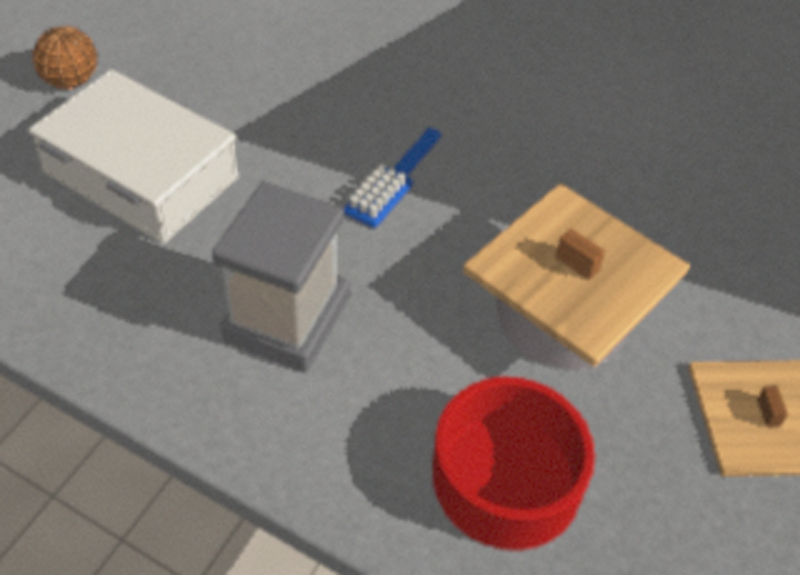

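The crops confirm it: the large square board with steel visible beneath it, the small board flat on the shelf, and the red bowl separate behind. Now for metric positions from these corners.

```bash
cat > m2.py <<'E'
from h import *
t=optics.get_image("top"); s=optics.get_image("scene")
def T(x,y,sc,ox,oy): return (x+.5)/sc-.5+ox,(y+.5)/sc-.5+oy
def quad(n,pts,z,a):
    w=np.array([onz(t,*T(*p,*a),z) for p in pts]);print(n,w.round(3).tolist(),"c",w.mean(0).round(4),"sides",[np.linalg.norm(w[i]-w[i-1]).round(3) for i in range(4)],"ang",[np.degrees(np.arctan2(*(w[i]-w[i-1])[1::-1])).round(1) for i in range(4)])
c1=(3.6,80,140);c2=(5,300,160);c3=(2.5,140,140)
quad("board",[(328,211),(514,258),(462,445),(270,397)],.072,c1)
quad("box",[(150,125),(480,152),(470,368),(136,342)],.065,c2)
quad("disp",[(636,52),(743,45),(752,170),(645,180)],.138,c1)
quad("small",[(63,292),(187,222),(255,338),(130,408)],.012,c1)
quad("red",[(300,95),(380,12),(460,95),(380,172)],.06,c1)
quad("brush",[(668,335),(722,335),(690,522),(668,432)],.01,c1)
print("ball",onz(t,*T(617,402,*c2),.036))
def squad(n,pts,z):
    w=np.array([onz(s,*T(*p,*c3),z) for p in pts]);print("S",n,w.round(3).tolist(),"c",w.mean(0).round(4),"sides",[np.linalg.norm(w[i]-w[i-1]).round(3) for i in range(4)],"ang",[np.degrees(np.arctan2(*(w[i]-w[i-1])[1::-1])).round(1) for i in range(4)])
squad("board",[(562,185),(689,266),(597,357),(465,267)],.072)
squad("box",[(110,71),(236,136),(158,207),(31,132)],.065)
E
python3 m2.py
```

```text
board [[0.713, 0.291, 0.072], [0.677, 0.147, 0.072], [0.534, 0.181, 0.072], [0.569, 0.326, 0.072]] c [0.6231 0.2362 0.072 ] sides [np.float64(0.148), np.float64(0.148), np.float64(0.147), np.float64(0.149)] ang [np.float64(-14.0), np.float64(-104.0), np.float64(166.3), np.float64(76.5)]
box [[0.757, -0.151, 0.065], [0.743, -0.336, 0.065], [0.62, -0.324, 0.065], [0.633, -0.141, 0.065]] c [ 0.6883 -0.2377  0.065 ] sides [np.float64(0.124), np.float64(0.185), np.float64(0.123), np.float64(0.184)] ang [np.float64(-4.8), np.float64(-94.4), np.float64(174.4), np.float64(85.9)]
disp [[0.819, 0.053, 0.138], [0.826, -0.026, 0.138], [0.73, -0.032, 0.138], [0.722, 0.046, 0.138]] c [0.7742 0.0103 0.138 ] sides [np.float64(0.098), np.float64(0.079), np.float64(0.096), np.float64(0.078)] ang [np.float64(4.6), np.float64(-85.6), np.float64(-176.1), np.float64(95.9)]
small [[0.659, 0.513, 0.012], [0.717, 0.418, 0.012], [0.623, 0.357, 0.012], [0.566, 0.452, 0.012]] c [0.641  0.4353 0.012 ] sides [np.float64(0.111), np.float64(0.111), np.float64(0.112), np.float64(0.11)] ang [np.float64(33.3), np.floa
[... 535 characters left out ...]
ng [np.float64(0.5), np.float64(-89.6), np.float64(170.5), np.float64(14.3)]
ball [ 0.60607515 -0.41403463  0.036     ]
S board [[0.538, 0.186, 0.072], [0.575, 0.327, 0.072], [0.713, 0.29, 0.072], [0.682, 0.149, 0.072]] c [0.627  0.2381 0.072 ] sides [np.float64(0.149), np.float64(0.146), np.float64(0.144), np.float64(0.144)] ang [np.float64(165.7), np.float64(75.4), np.float64(-15.0), np.float64(-102.5)]
S box [[0.627, -0.322, 0.065], [0.641, -0.139, 0.065], [0.763, -0.146, 0.065], [0.747, -0.328, 0.065]] c [ 0.6944 -0.2335  0.065 ] sides [np.float64(0.12), np.float64(0.184), np.float64(0.123), np.float64(0.183)] ang [np.float64(177.3), np.float64(85.5), np.float64(-3.3), np.float64(-95.1)]
```

```bash
cat > go.py <<'E'
import sys
from h import *
# go.py x y z jawangle_deg -> tool deltas (cm, deg)
s=ctrl.read_state();R=np.array(s["orientation"]);p=np.array(s["eef_pos"])
a=np.degrees(np.arctan2(R[1,2],R[0,2]))
print("t",s["time_s"],"p",p.round(4),"jaw",a.round(2),"down",R[:,0].round(3),"F",np.round(s["force"],2),"gap",round(s["finger_gap"],4))
if len(sys.argv)>3:
    d=R.T@(np.array(list(map(float,sys.argv[1:4])))-p)*100
    t=(a-float(sys.argv[4])+90)%180-90 if len(sys.argv)>4 else 0
    print("delta",d.round(2),"turn",round(t,2))
E
python3 go.py .624 .237 .25 -104
```

```text
t 0.35 p [ 0.1376 -0.5324  0.248 ] jaw -75.51 down [-0.  0. -1.] F [-0.55  0.2  -0.62] gap 0.0858
delta [ -0.17  66.34 -62.32] turn 28.49
```

>>> jog_arm(
  deltas=[
    [0,3.0,-2.9,7],
    [0,6.0,-5.8,14],
    [0,9.0,-8.7,21],
    [0,12.0,-11.6,28],
    [0,15,-14.5,28.5],
  ],
)

```text
time_s: 0.77
eef_pos: [0.2418, -0.3617, 0.2484]
orientation: [[-0.0, 0.969, -0.248], [-0.001, -0.248, -0.969], [-1.0, 0.0, 0.001]]
force: [0.7, -0.4, -0.4]
finger_gap: 0.0854
```

```bash
python3 go.py .624 .237 .25 -104
```

```text
t 0.7667 p [ 0.2418 -0.3617  0.2484] jaw -104.35 down [-0.    -0.001 -1.   ] F [ 0.72 -0.42 -0.36] gap 0.0854
delta [ -0.22  22.19 -67.48] turn -0.35
```

>>> jog_arm(
  deltas=[
    [0,1.2,-3.8,0],
    [0,2.4,-7.6,0],
    [0,3.6,-11.4,0],
    [0,4.8,-15.2,0],
    [0,6,-19,0],
  ],
)

```text
time_s: 1.18
eef_pos: [0.3465, -0.1911, 0.2487]
orientation: [[0.001, 0.97, -0.242], [-0.001, -0.242, -0.97], [-1.0, 0.001, 0.001]]
force: [0.4, -0.6, 0.2]
finger_gap: 0.0853
```

>>> jog_arm(
  deltas=[
    [0,1.2,-3.8,0],
    [0,2.4,-7.6,0],
    [0,3.6,-11.4,0],
    [0,4.8,-15.2,0],
    [0,6,-19,0],
  ],
)

```text
time_s: 1.6
eef_pos: [0.4507, -0.0214, 0.2487]
orientation: [[0.001, 0.97, -0.243], [-0.001, -0.243, -0.97], [-1.0, 0.001, 0.0]]
force: [0.6, 0.2, -0.4]
finger_gap: 0.0852
```

>>> jog_arm(
  deltas=[
    [0,1.2,-3.8,0],
    [0,2.4,-7.6,0],
    [0,3.6,-11.4,0],
    [0,4.8,-15.2,0],
    [0,6,-19,0],
  ],
)

```text
time_s: 2.02
eef_pos: [0.5552, 0.1481, 0.2482]
orientation: [[0.0, 0.97, -0.243], [-0.0, -0.243, -0.97], [-1.0, 0.0, 0.0]]
force: [0.5, -1.0, 0.4]
finger_gap: 0.0856
```

```bash
python3 go.py .624 .237 .25 -104
python3 - <<'E'
from h import *
s=ctrl.read_state(); r=optics.get_image("wrist"); cv2.imwrite("pics/w1.png",r["frame"])
E
```

```text
t 2.0167 p [0.5552 0.1481 0.2482] jaw -104.06 down [ 0. -0. -1.] F [ 0.55 -0.97  0.43] gap 0.0856
delta [ -0.18   4.52 -10.29] turn -0.06
```

View pics/w1.png

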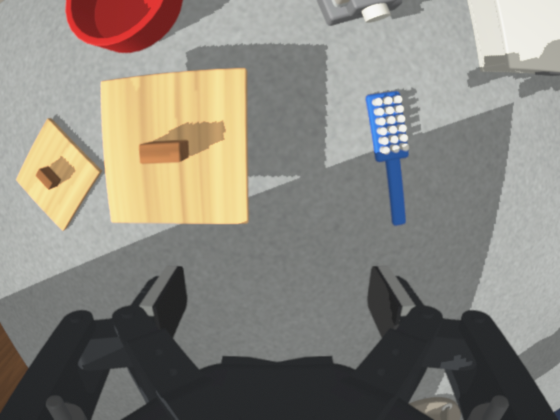

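The wrist view shows the bar near (164,150), its long side parallel to the jaw axis. I'm moving overhead, slightly short, for a closer look.

>>> jog_arm(
  deltas=[
    [0,1.3,-3.6,0],
    [0,2.6,-7.2,0],
    [0,2.6,-10.3,0],
    [2,2.6,-10.3,0],
    [4,2.6,-10.3,0],
  ],
)

```text
time_s: 2.48
eef_pos: [0.6045, 0.2447, 0.2087]
orientation: [[0.002, 0.971, -0.237], [0.004, -0.237, -0.971], [-1.0, 0.001, -0.004]]
force: [-0.4, -1.5, -0.8]
finger_gap: 0.0853
```

```bash
python3 go.py .624 .237 .25 -104
python3 - <<'E'
from h import *
s=ctrl.read_state(); r=optics.get_image("wrist"); cv2.imwrite("pics/w2.png",cv2.resize(r["frame"][30:330,80:480],None,fx=2,fy=2))
E
```

```text
t 2.4833 p [0.6045 0.2447 0.2087] jaw -103.73 down [ 0.002  0.004 -1.   ] F [-0.42 -1.51 -0.8 ] gap 0.0853
delta [-4.13  2.08  0.27] turn 0.27
```

View pics/w2.png

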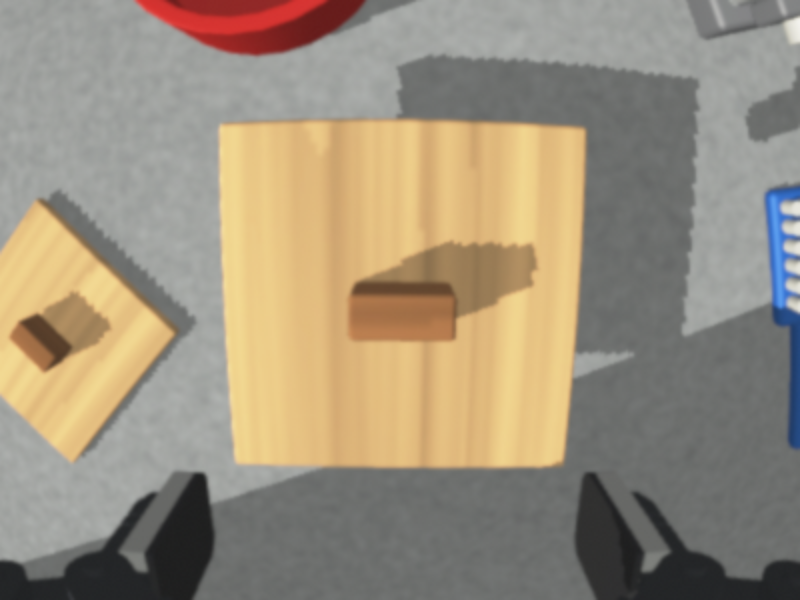

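```bash
python3 - <<'E'
from h import *
s=ctrl.read_state(); r=optics.get_image("wrist")
P=lambda x,y:((x+.5)/2-.5+80,(y+.5)/2-.5+30)
for n,pts,z in(("bartop",[(350,294),(456,294),(454,341),(351,341)],.102),("board",[(220,125),(585,128),(563,466),(237,464)],.072)):
    w=np.array([onz(r,*P(*p),z,s) for p in pts]);print(n,w.mean(0).round(4),[np.linalg.norm(w[i]-w[i-1]).round(4) for i in range(4)],[np.degrees(np.arctan2(*(w[i]-w[i-1])[1::-1])).round(1) for i in range(4)])
E
python3 go.py .624 .237 .11 -104
```

```text
bartop [0.623  0.2316 0.102 ] [np.float64(0.0171), np.float64(0.0373), np.float64(0.0172), np.float64(0.0369)] [np.float64(-13.6), np.float64(-103.9), np.float64(165.1), np.float64(76.1)]
board [0.6221 0.2315 0.072 ] [np.float64(0.1442), np.float64(0.1438), np.float64(0.145), np.float64(0.1446)] [np.float64(-14.3), np.float64(-104.1), np.float64(166.0), np.float64(75.5)]
t 2.5833 p [0.6024 0.2393 0.204 ] jaw -103.94 down [-0.008 -0.004 -1.   ] F [-0.15 -1.27 -0.96] gap 0.0855
delta [ 9.38  2.21 -0.35] turn 0.06
```

```bash
python3 go.py .6245 .2365 .093 -104
```

```text
t 2.5833 p [0.6024 0.2393 0.204 ] jaw -103.94 down [-0.008 -0.004 -1.   ] F [-0.15 -1.27 -0.96] gap 0.0855
delta [11.08  2.28 -0.33] turn 0.06
```

>>> jog_arm(
  deltas=[
    [0,2.3,-0.1,0],
    [3.5,2.3,-0.1,0],
    [6.5,2.3,-0.1,0],
    [8,2.3,-0.1,0],
    [8,2.3,-0.1,0],
  ],
  jaw=0.8,
)

```text
time_s: 3.0
eef_pos: [0.6251, 0.233, 0.1244]
orientation: [[-0.007, 0.97, -0.243], [-0.004, -0.244, -0.97], [-1.0, -0.006, 0.006]]
force: [-0.3, 0.2, -0.7]
finger_gap: 0.0685
```

```bash
python3 - <<'E'
from h import *
r=optics.get_image("wrist"); cv2.imwrite("pics/w3.png",r["frame"])
E
python3 go.py .6245 .2365 .093 -104
```

```text
t 3.05 p [0.6264 0.2341 0.1271] jaw -104.09 down [-0.003 -0.002 -1.   ] F [-0.64  0.28  0.76] gap 0.0683
delta [ 3.41 -0.23 -0.2 ] turn -0.09
```

View pics/w3.png

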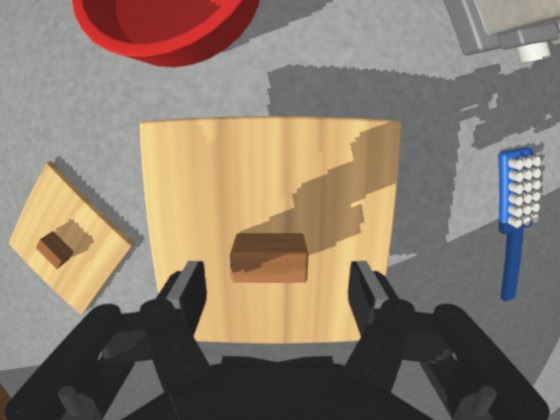

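>>> jog_arm(
  deltas=[
    [1,-0.2,-0.35,0],
    [2.4,-0.2,-0.35,0],
    [3.4,-0.2,-0.35,0],
    [3.4,-0.2,-0.35,0],
  ],
)

```text
time_s: 3.38
eef_pos: [0.6252, 0.2393, 0.0931]
orientation: [[-0.002, 0.97, -0.242], [-0.001, -0.242, -0.97], [-1.0, -0.002, 0.002]]
force: [-0.9, -0.6, -0.4]
finger_gap: 0.0681
```

```bash
python3 - <<'E'
from h import *
r=optics.get_image("wrist"); cv2.imwrite("pics/w4.png",r["frame"])
r=optics.get_image("scene"); cv2.imwrite("pics/s4.png",cv2.resize(r["frame"][180:300,300:460],None,fx=4,fy=4))
E
python3 go.py .6245 .2365 .093 -104
```

```text
t 3.4833 p [0.6262 0.2398 0.0949] jaw -104.01 down [ 0.001  0.    -1.   ] F [1.42 1.05 0.74] gap 0.0683
delta [ 0.19 -0.09  0.36] turn -0.01
```

View pics/w4.png

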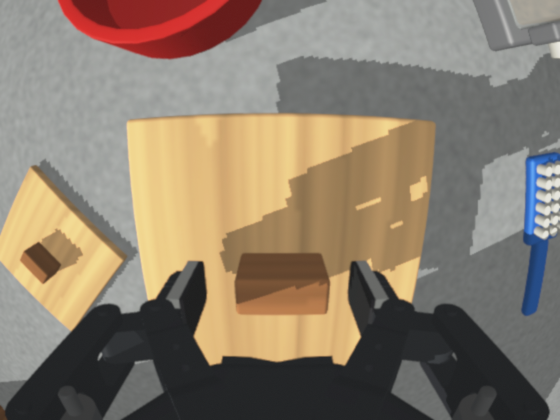

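View pics/s4.png

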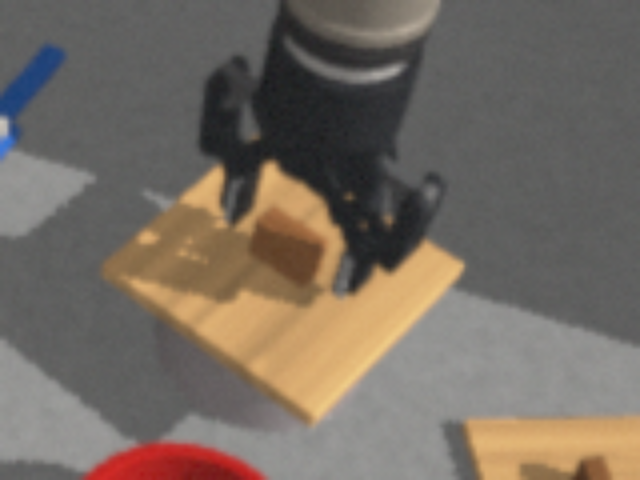

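Run:
```python
from h import *
s=ctrl.read_state(); r=optics.get_image("wrist"); cv2.imwrite("pics/w5.png",cv2.resize(r["frame"][220:340,150:400],None,fx=3.2,fy=3.2))
R=np.array(s["orientation"])
for p in((239,282),(326,282),(329,315),(236,315),(240,253),(322,253)):
    print(p,(R.T@(onz(r,*p,.102 if p[1]>260 else .072,s)-s["eef_pos"])*1000).round(1))
for t in ((.017,.011),(.017,-.011),(0,.011),(0,-.011)):
    print(t,[np.round(proj(r,np.array(s["eef_pos"])+R@np.array([t[0],t[1],g]),s)) for g in(-.034,.034)])
```

```text
(239, 282) [ -7.1   7.8 -15.1]
(326, 282) [-7.1  7.7 20.7]
(329, 315) [-7.1 -9.  23.2]
(236, 315) [ -7.1  -8.8 -17.3]
(240, 253) [ 22.9   7.7 -17.8]
(322, 253) [22.9  7.6 22.9]
(0.017, 0.011) [array([205., 251.]), array([347., 251.])]
(0.017, -0.011) [array([209., 291.]), array([343., 291.])]
(0, 0.011) [array([197., 267.]), array([354., 267.])]
(0, -0.011) [array([202., 309.]), array([349., 309.])]
```

View pics/w5.png

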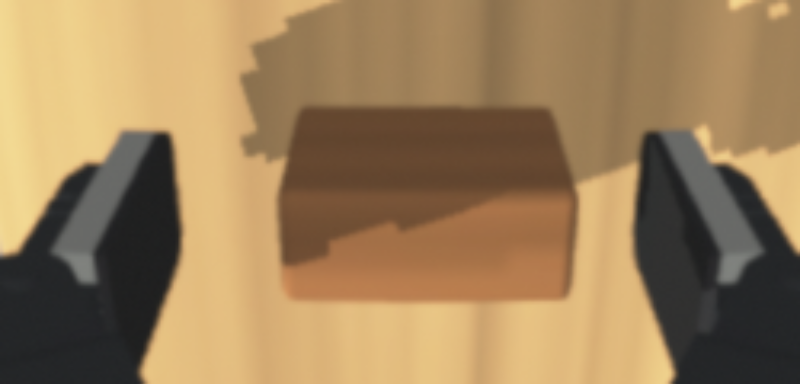

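>>> jog_arm(
  deltas=[
    [0.3,0,0.25,0],
    [0.3,0,0.25,0],
  ],
)

```text
time_s: 3.7
eef_pos: [0.6257, 0.2367, 0.0917]
orientation: [[0.001, 0.97, -0.243], [-0.0, -0.243, -0.97], [-1.0, 0.001, 0.0]]
force: [1.0, -0.8, -0.8]
finger_gap: 0.0683
```

>>> jog_arm(
  deltas=[
    [0,0,0,0],
    [0,0,0,0],
    [0,0,0,0],
    [0,0,0,0],
    [0,0,0,0],
  ],
  jaw=0.2,
  force=25,
)

```text
time_s: 4.12
eef_pos: [0.6256, 0.2372, 0.0917]
orientation: [[0.001, 0.97, -0.242], [0.0, -0.242, -0.97], [-1.0, 0.001, -0.0]]
force: [-0.1, -0.5, 1.5]
finger_gap: 0.0396
```

>>> jog_arm(
  deltas=[
    [0,0,0,0],
    [0,0,0,0],
    [0,0,0,0],
  ],
)

```text
time_s: 4.37
eef_pos: [0.6256, 0.2373, 0.0917]
orientation: [[0.001, 0.97, -0.242], [0.0, -0.242, -0.97], [-1.0, 0.001, -0.0]]
force: [-0.3, -0.3, 2.6]
finger_gap: 0.0395
```

>>> jog_arm(
  deltas=[
    [-0.5,0,0,0],
    [-1.5,0,0,0],
    [-3,0,0,0],
    [-5,0,0,0],
    [-7,0,0,0],
  ],
)

```text
time_s: 4.78
eef_pos: [0.6244, 0.2371, 0.1613]
orientation: [[-0.003, 0.97, -0.242], [-0.001, -0.242, -0.97], [-1.0, -0.002, 0.001]]
force: [0.2, -0.5, -2.0]
finger_gap: 0.0396
```

```bash
python3 - <<'E'
from h import *
r=optics.get_image("wrist"); cv2.imwrite("pics/w6.png",r["frame"])
r=optics.get_image("scene"); cv2.imwrite("pics/s6.png",cv2.resize(r["frame"][150:300,300:460],None,fx=4,fy=4))
E
python3 go.py
```

```text
t 4.8833 p [0.6273 0.239  0.1657] jaw -104.01 down [ 0.007  0.004 -1.   ] F [ 0.58 -0.33 -1.13] gap 0.0399
```

View pics/w6.png

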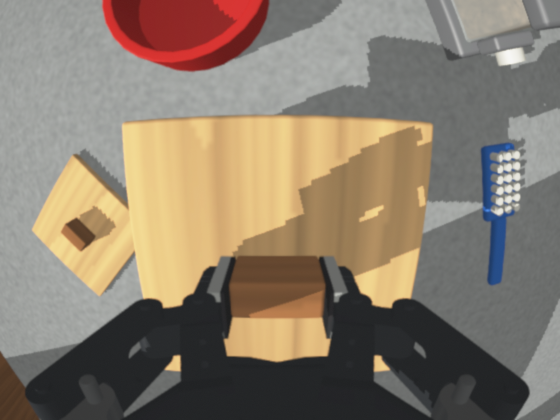

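View pics/s6.png

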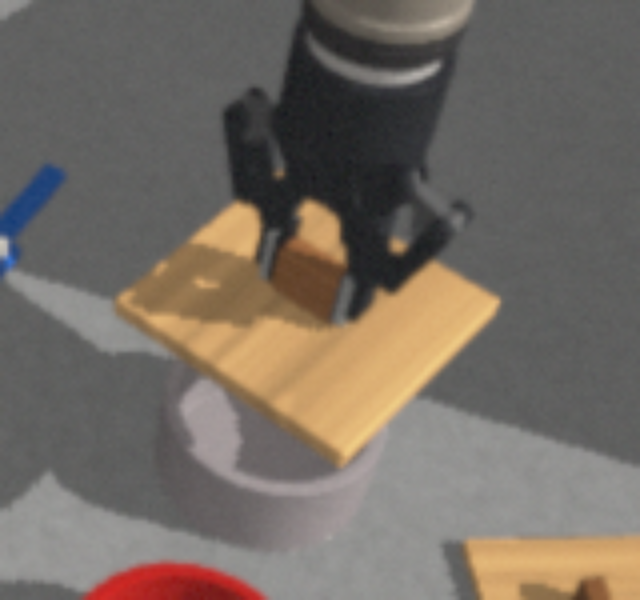

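The scene crop shows the board lifted level and the steel bowl standing free beneath it. I'm carrying it around in front of the dispenser.

```bash
python3 go.py .52 .05 .19 -94.3;python3 go.py .52 -.227 .16 -94.3
```

```text
t 4.8833 p [0.6273 0.239  0.1657] jaw -104.01 down [ 0.007  0.004 -1.   ] F [ 0.58 -0.33 -1.13] gap 0.0399
delta [-2.58 -5.82 20.92] turn -9.71
t 4.8833 p [0.6273 0.239  0.1657] jaw -104.01 down [ 0.007  0.004 -1.   ] F [ 0.58 -0.33 -1.13] gap 0.0399
delta [ 0.31  0.87 47.81] turn -9.71
```

>>> jog_arm(
  deltas=[
    [-1,-1.5,2.5,-2],
    [-2.5,-3.5,6,-4],
    [-2.5,-5,9.7,-6],
    [-2.5,-5.5,13.5,-8],
    [-2.5,-5.8,17,-9.7],
  ],
)

```text
time_s: 5.3
eef_pos: [0.5252, 0.0849, 0.1852]
orientation: [[-0.003, 0.997, -0.072], [-0.001, -0.072, -0.997], [-1.0, -0.002, 0.002]]
force: [0.7, -1.7, -2.6]
finger_gap: 0.0395
```

```bash
python3 go.py .52 -.227 .17 -94.3
```

```text
t 5.3 p [0.5252 0.0849 0.1852] jaw -94.12 down [-0.003 -0.001 -1.   ] F [ 0.73 -1.65 -2.58] gap 0.0395
delta [ 1.56  1.73 31.15] turn 0.18
```

>>> jog_arm(
  deltas=[
    [0,0.3,4,0],
    [0,0.6,8,0],
    [0,0.9,12,0],
    [0,1.2,16,0],
    [0,1.3,20,0],
  ],
)

```text
time_s: 5.72
eef_pos: [0.5248, -0.1159, 0.1853]
orientation: [[-0.001, 0.997, -0.075], [0.0, -0.075, -0.997], [-1.0, -0.001, -0.0]]
force: [-0.0, -0.0, -2.9]
finger_gap: 0.0399
```

>>> jog_arm(
  deltas=[
    [0,0.1,3.8,0],
    [0,0.2,7,0],
    [0,0.3,9.5,0],
    [0,0.3,10.8,0],
    [0,0.3,10.8,0],
  ],
)

```text
time_s: 6.13
eef_pos: [0.5189, -0.2266, 0.1848]
orientation: [[-0.003, 0.997, -0.082], [-0.001, -0.082, -0.997], [-1.0, -0.003, 0.002]]
force: [0.7, -0.0, -2.7]
finger_gap: 0.0398
```

>>> jog_arm(
  deltas=[
    [0,0,0,0],
    [0,0,0,0],
  ],
)

```text
time_s: 6.3
eef_pos: [0.5211, -0.2187, 0.186]
orientation: [[-0.0, 0.997, -0.071], [0.003, -0.071, -0.997], [-1.0, -0.0, -0.003]]
force: [-0.4, 0.4, -1.9]
finger_gap: 0.0394
```

```bash
python3 go.py .566 -.227 .10 -94.3
python3 - <<'E'
from h import *
r=optics.get_image("wrist"); cv2.imwrite("pics/w7.png",cv2.resize(r["frame"],(800,600)))
r=optics.get_image("scene"); cv2.imwrite("pics/s7.png",cv2.resize(r["frame"][100:300,120:320],None,fx=3,fy=3))
E
python3 go.py .566 -.227 .10 -94.3
```

```text
t 6.3 p [ 0.5211 -0.2187  0.186 ] jaw -94.1 down [-0.     0.003 -1.   ] F [-0.39  0.45 -1.92] gap 0.0394
delta [8.59 4.55 0.53] turn 0.2
t 6.4 p [ 0.5212 -0.2188  0.1863] jaw -94.05 down [ 0.     0.002 -1.   ] F [ 0.14 -0.65 -3.46] gap 0.0396
delta [8.63 4.52 0.52] turn 0.25
```

View pics/w7.png

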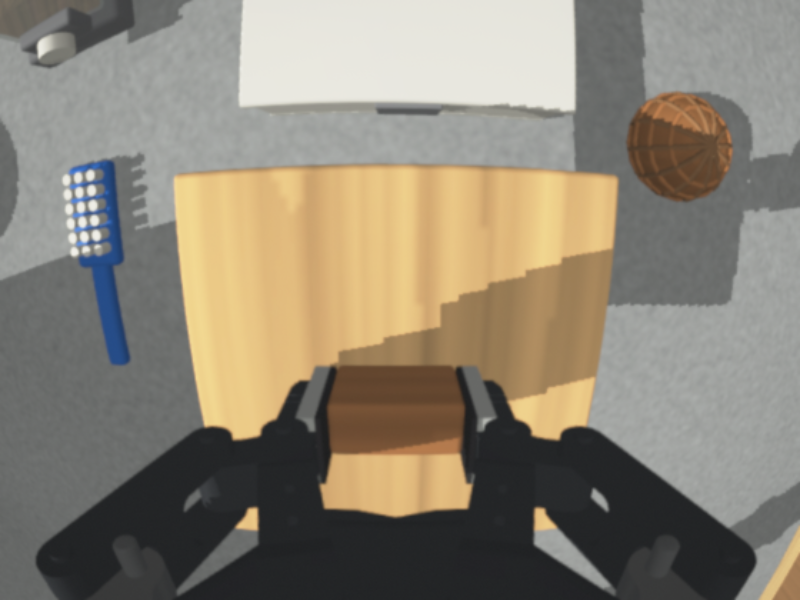

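View pics/s7.png

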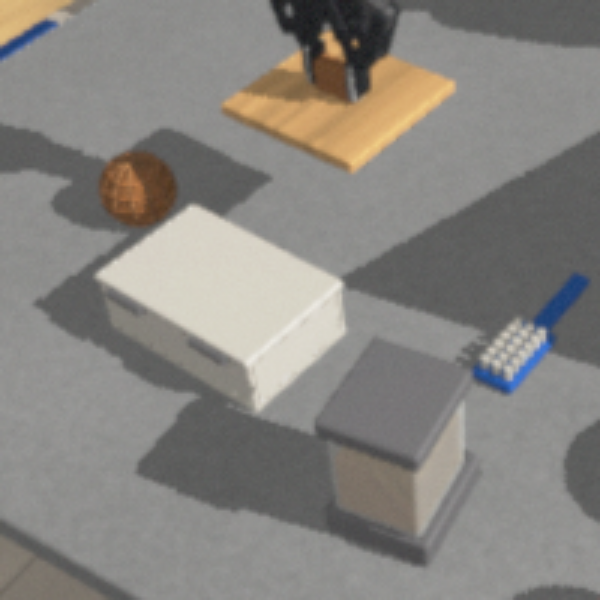

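Run:
```python
from h import *
s=ctrl.read_state(); r=optics.get_image("wrist")
k=.7
a=[onz(r,u*k,v*k,.065,s) for u,v in((241,104),(574,109),(376,107),(442,109))]
b=[onz(r,u*k,v*k,s["eef_pos"][2]-.0197,s) for u,v in((175,176),(617,178))]
for x in a+b: print(x.round(4), (np.array(s["orientation"]).T@(x-s["eef_pos"])).round(4))
d=a[0]-a[1];print(np.linalg.norm(d),np.degrees(np.arctan2(d[1],d[0])),np.linalg.norm(b[0]-b[1]))
```

```text
[ 0.6377 -0.1442  0.065 ] [ 0.1215  0.1109 -0.0824]
[ 0.6235 -0.3236  0.065 ] [0.1212 0.1094 0.0976]
[ 0.627  -0.2165  0.065 ] [ 0.1213  0.1053 -0.0096]
[ 0.6238 -0.2506  0.065 ] [0.1213 0.1045 0.0247]
[ 0.5998 -0.1517  0.1666] [ 0.0198  0.0736 -0.0725]
[ 0.5887 -0.2974  0.1666] [0.0196 0.0729 0.0737]
0.17999881690238592 85.46640360392735 0.1461503728458781
```

The lid's front edge lies at w7 rows 104–109, which puts its middle near (0.631, −0.234). I'm advancing so the board overlaps the lid by about 12 mm, then descending.

>>> jog_arm(
  deltas=[
    [0,2,0.8,0.4],
    [2,4,0.8,0.4],
    [5,4.75,0.8,0.4],
    [7,4.75,0.8,0.4],
    [7,4.75,0.8,0.4],
  ],
)

```text
time_s: 6.87
eef_pos: [0.5643, -0.2309, 0.111]
orientation: [[-0.01, 0.997, -0.079], [0.004, -0.079, -0.997], [-1.0, -0.01, -0.004]]
force: [-1.3, 0.0, -3.2]
finger_gap: 0.0394
```

>>> jog_arm(
  deltas=[
    [0,0,0,0],
    [0,0,0,0],
  ],
)

```text
time_s: 7.03
eef_pos: [0.5685, -0.233, 0.1179]
orientation: [[0.002, 0.997, -0.081], [-0.001, -0.081, -0.997], [-1.0, 0.002, 0.0]]
force: [-0.1, -0.5, -2.1]
finger_gap: 0.0394
```

```bash
python3 go.py .5677 -.2293 .10 -94.5
python3 - <<'E'
from h import *
r=optics.get_image("wrist"); cv2.imwrite("pics/w8.png",cv2.resize(r["frame"],(800,600)))
r=optics.get_image("scene"); cv2.imwrite("pics/s8.png",cv2.resize(r["frame"][100:260,120:320],None,fx=4,fy=4))
E
python3 go.py .566 -.227 .10 -94.3
```

```text
t 7.0333 p [ 0.5685 -0.233   0.1179] jaw -94.65 down [ 0.002 -0.001 -1.   ] F [-0.14 -0.55 -2.06] gap 0.0394
delta [ 1.79 -0.11 -0.37] turn -0.15
t 7.1333 p [ 0.5689 -0.2336  0.1187] jaw -94.69 down [ 0.004 -0.002 -1.   ] F [ 0.53 -0.41 -1.72] gap 0.0392
delta [ 1.87 -0.35 -0.64] turn -0.39
```

View pics/w8.png

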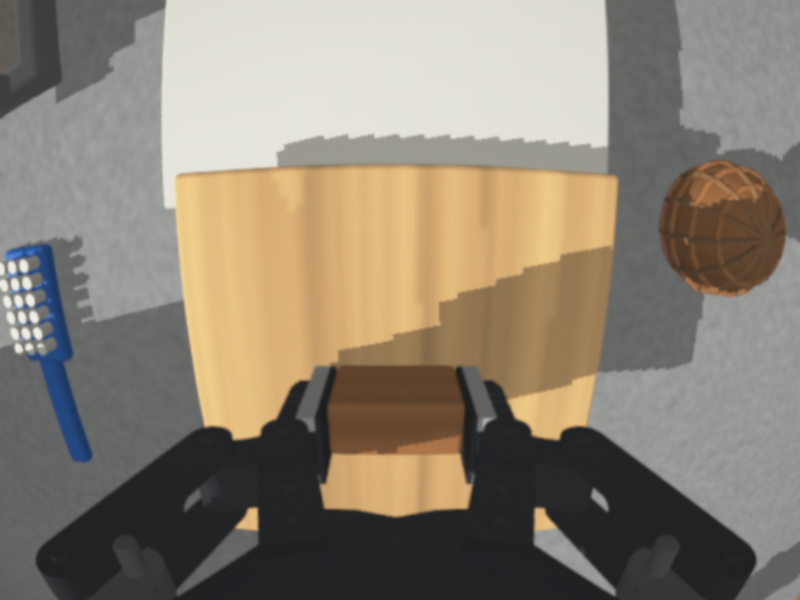

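View pics/s8.png

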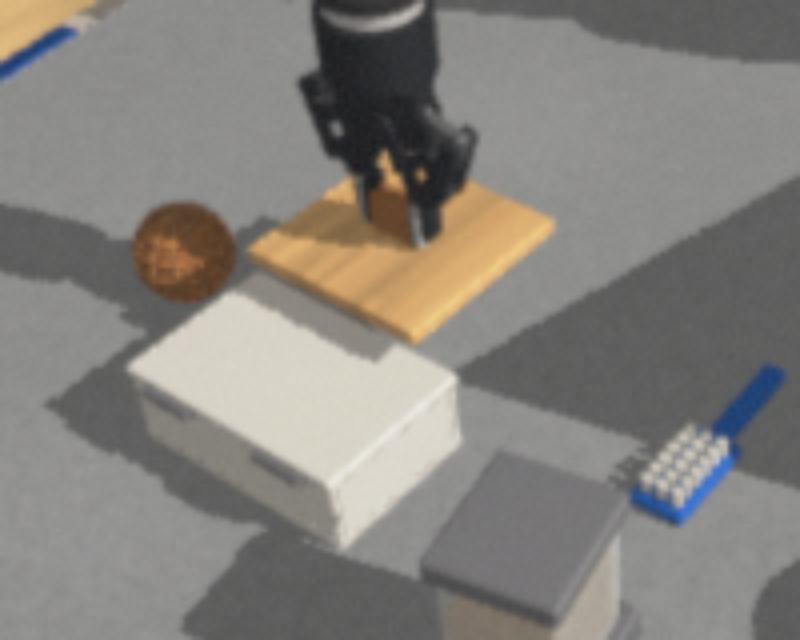

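>>> jog_arm(
  deltas=[
    [0.7,0,0,0],
    [1.4,0,0,0],
    [2.1,0,0,0],
    [2.6,0,0,0],
    [2.6,0,0,0],
  ],
)

```text
time_s: 7.55
eef_pos: [0.5656, -0.2337, 0.0891]
orientation: [[-0.004, 0.997, -0.083], [0.0, -0.083, -0.997], [-1.0, -0.004, 0.0]]
force: [-2.1, 0.5, -1.2]
finger_gap: 0.0396
```

>>> jog_arm(
  deltas=[
    [0.3,0,0,0],
    [0.6,0,0,0],
    [0.9,0,0,0],
    [0.9,0,0,0],
  ],
)

```text
time_s: 7.88
eef_pos: [0.5655, -0.2337, 0.0807]
orientation: [[-0.004, 0.997, -0.083], [0.0, -0.083, -0.997], [-1.0, -0.004, 0.0]]
force: [-6.1, 0.4, 2.6]
finger_gap: 0.0397
```

```bash
python3 - <<'E'
from h import *
r=optics.get_image("wrist"); cv2.imwrite("pics/w9.png",cv2.resize(r["frame"],(800,600)))
r=optics.get_image("scene"); cv2.imwrite("pics/s9.png",cv2.resize(r["frame"][100:260,120:320],None,fx=4,fy=4))
E
python3 go.py .5677 -.2293 .064 -94.5
```

```text
t 7.9833 p [ 0.5663 -0.2338  0.081 ] jaw -94.73 down [-0.002 -0.    -1.   ] F [-3.15  0.01  1.15] gap 0.0403
delta [ 1.7   0.1  -0.46] turn -0.23
```

View pics/w9.png

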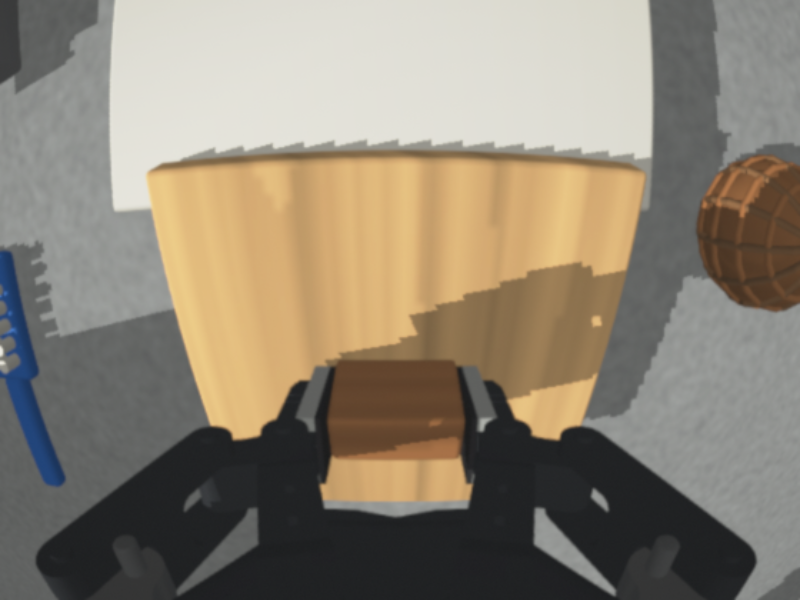

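View pics/s9.png

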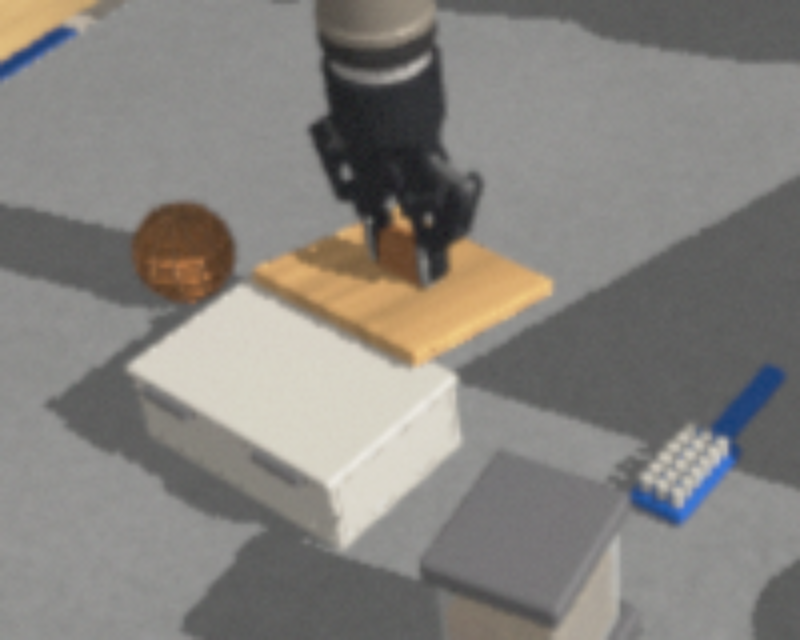

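The board is pivoting in the grip on the lid edge, with the far edge up on the lid. I'll continue down until the foot touches.

>>> jog_arm(
  deltas=[
    [0.3,0.1,0,0],
    [0.6,0.2,0,0],
    [0.9,0.2,0,0],
    [1.1,0.2,0,0],
    [1.1,0.2,0,0],
  ],
)

```text
time_s: 8.4
eef_pos: [0.5672, -0.2338, 0.0695]
orientation: [[-0.005, 0.997, -0.083], [0.0, -0.083, -0.997], [-1.0, -0.005, 0.0]]
force: [-6.6, 0.5, 2.4]
finger_gap: 0.0394
```

>>> jog_arm(
  deltas=[
    [0.2,0,0,0],
    [0.4,0,0,0],
    [0.4,0,0,0],
  ],
)

```text
time_s: 8.65
eef_pos: [0.5674, -0.2339, 0.0657]
orientation: [[-0.004, 0.997, -0.083], [0.0, -0.083, -0.997], [-1.0, -0.004, 0.0]]
force: [-6.6, 0.3, 2.1]
finger_gap: 0.0393
```

```bash
python3 - <<'E'
from h import *
r=optics.get_image("wrist"); cv2.imwrite("pics/w10.png",cv2.resize(r["frame"],(800,600)))
r=optics.get_image("scene"); cv2.imwrite("pics/s10.png",cv2.resize(r["frame"][100:260,120:320],None,fx=4,fy=4))
E
python3 go.py .5677 -.2293 .064 -94.5
```

```text
t 8.75 p [ 0.5674 -0.2339  0.0657] jaw -94.74 down [-0.004  0.    -1.   ] F [-5.66  0.72  2.39] gap 0.0395
delta [ 0.17 -0.01 -0.46] turn -0.24
```

View pics/w10.png

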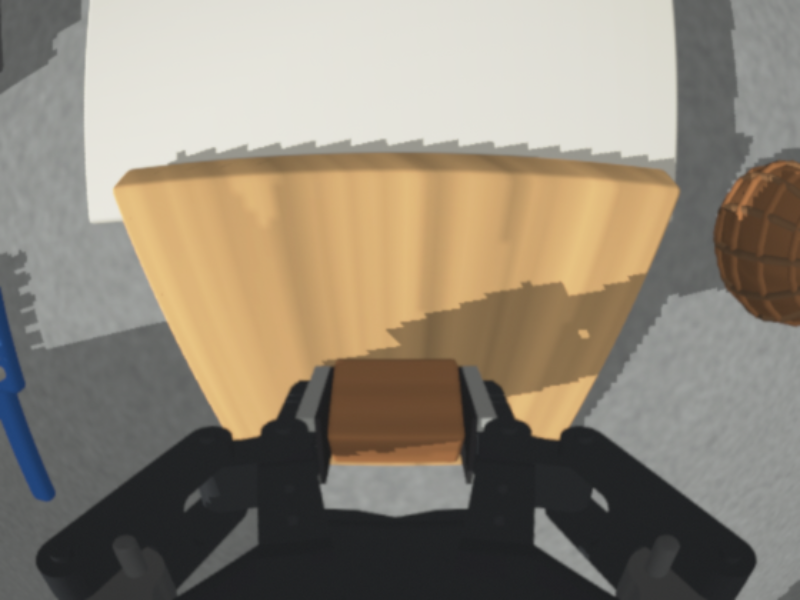

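View pics/s10.png

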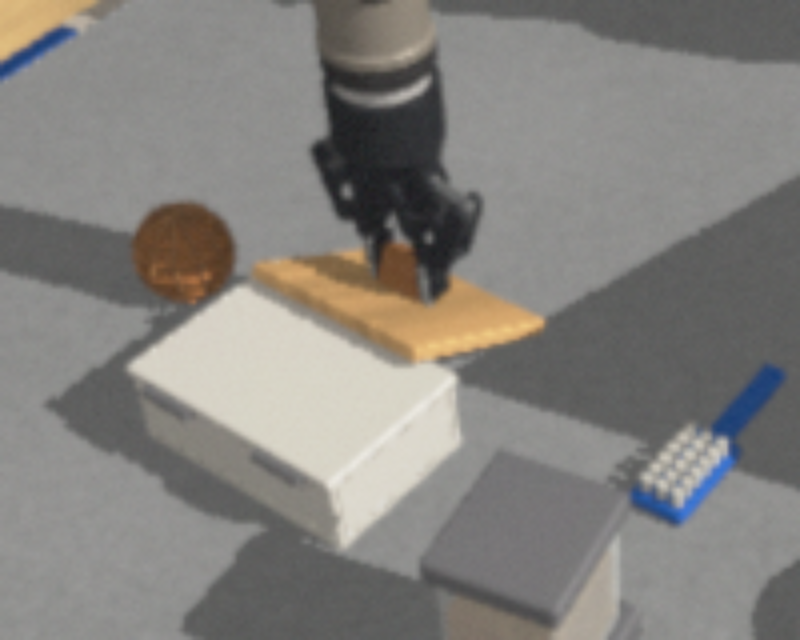

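>>> jog_arm(
  deltas=[
    [0.15,0,0,0],
    [0.3,0,0,0],
    [0.3,0,0,0],
  ],
)

```text
time_s: 9.0
eef_pos: [0.5676, -0.2339, 0.0638]
orientation: [[-0.004, 0.997, -0.083], [-0.0, -0.083, -0.997], [-1.0, -0.004, 0.001]]
force: [-8.5, -0.4, 7.7]
finger_gap: 0.0399
```

>>> jog_arm(
  deltas=[
    [0.1,0,0,0],
    [0.2,0,0,0],
    [0.2,0,0,0],
  ],
)

```text
time_s: 9.25
eef_pos: [0.5676, -0.2339, 0.0637]
orientation: [[-0.004, 0.997, -0.083], [-0.001, -0.083, -0.997], [-1.0, -0.004, 0.001]]
force: [-11.9, 1.9, 16.0]
finger_gap: 0.0397
```

The foot touched at TCP z ≈ 0.064 (Fz rises). I'll relax the press and then open.

>>> jog_arm(
  deltas=[
    [-0.2,0,0,0],
    [-0.3,0,0,0],
    [-0.3,0,0,0],
  ],
)

```text
time_s: 9.5
eef_pos: [0.5681, -0.2339, 0.0641]
orientation: [[-0.003, 0.997, -0.083], [-0.0, -0.083, -0.997], [-1.0, -0.003, 0.0]]
force: [-6.4, 0.3, 2.3]
finger_gap: 0.0396
```

```bash
python3 go.py
python3 - <<'E'
from h import *
r=optics.get_image("scene"); cv2.imwrite("pics/s11.png",cv2.resize(r["frame"][100:260,120:320],None,fx=4,fy=4))
r=optics.get_image("wrist"); cv2.imwrite("pics/w11.png",cv2.resize(r["frame"],(800,600)))
E
```

```text
t 9.5 p [ 0.5681 -0.2339  0.0641] jaw -94.74 down [-0.003 -0.    -1.   ] F [-6.36  0.33  2.3 ] gap 0.0396
```

View pics/w11.png

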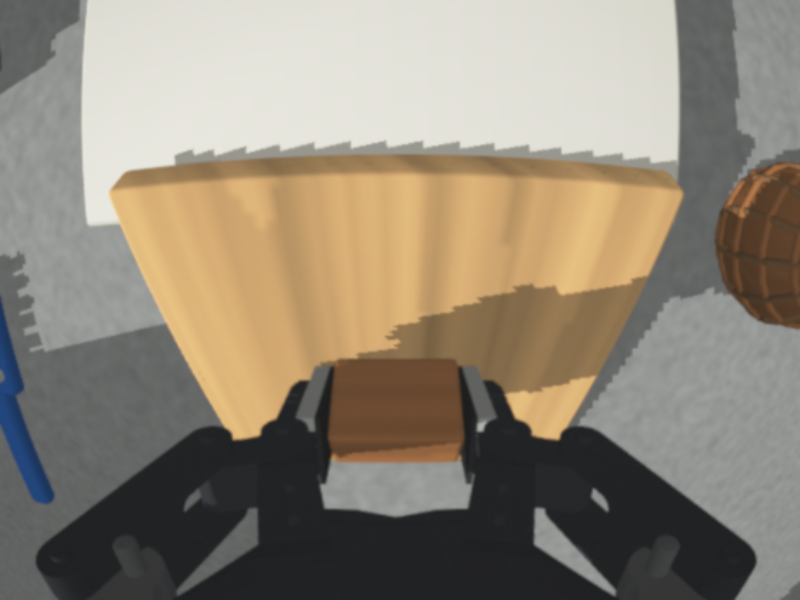

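>>> jog_arm(
  deltas=[
    [0,0,0,0],
    [0,0,0,0],
    [0,0,0,0],
    [0,0,0,0],
    [0,0,0,0],
  ],
  jaw=0.75,
)

```text
time_s: 10.02
eef_pos: [0.5701, -0.2336, 0.0644]
orientation: [[0.001, 0.997, -0.082], [0.0, -0.082, -0.997], [-1.0, 0.001, -0.0]]
force: [0.7, 0.6, -0.1]
finger_gap: 0.0641
```

```bash
python3 go.py
python3 - <<'E'
from h import *
r=optics.get_image("scene"); cv2.imwrite("pics/s12.png",cv2.resize(r["frame"][100:260,120:320],None,fx=4,fy=4))
r=optics.get_image("wrist"); cv2.imwrite("pics/w12.png",cv2.resize(r["frame"],(800,600)))
E
```

```text
t 10.0167 p [ 0.5701 -0.2336  0.0644] jaw -94.7 down [ 0.001  0.    -1.   ] F [ 0.7   0.55 -0.11] gap 0.0641
```

View pics/w12.png

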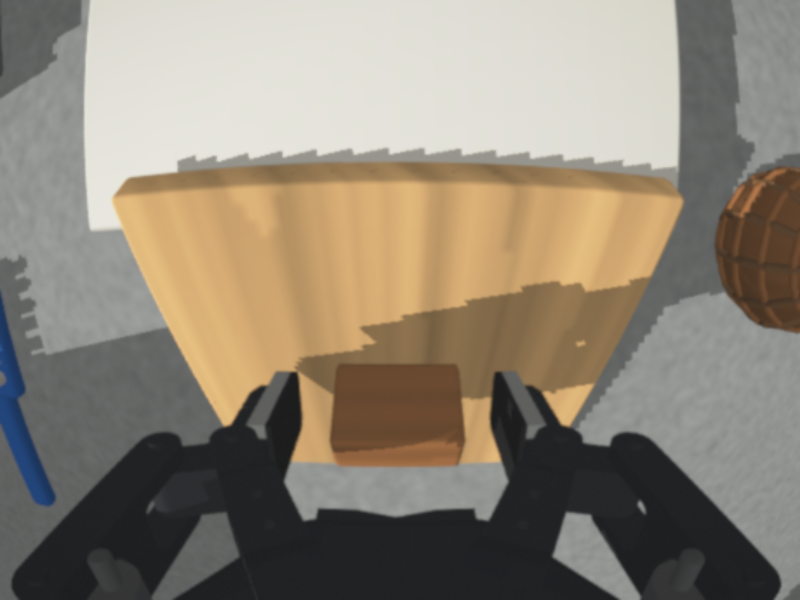

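View pics/s12.png

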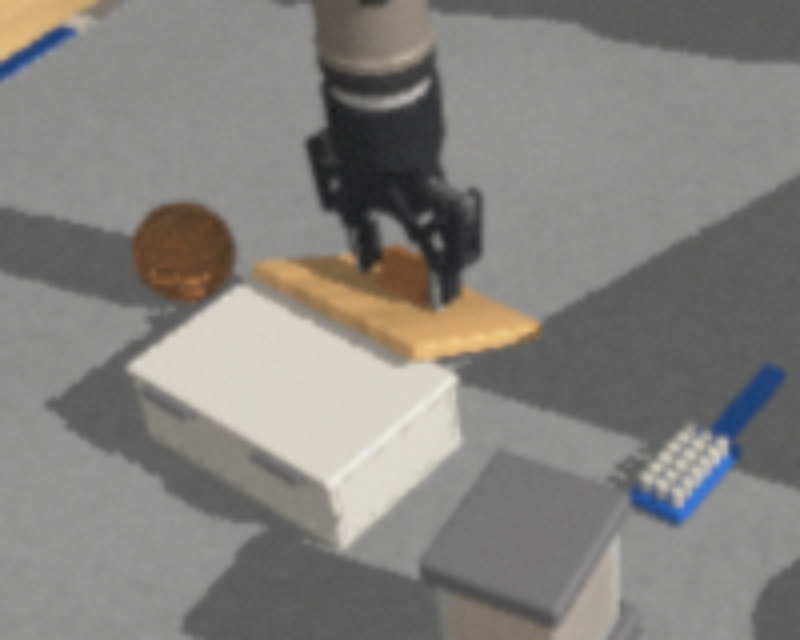

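The jaws are open and clear of the bar, and the board leans by itself. I'm withdrawing straight up and watching for creep.

>>> jog_arm(
  deltas=[
    [-1,0,0,0],
    [-3,0,0,0],
    [-6,0,0,0],
    [-10,0,0,0],
    [-13,0,0,0],
  ],
)

```text
time_s: 10.53
eef_pos: [0.5701, -0.2336, 0.1978]
orientation: [[0.003, 0.997, -0.082], [-0.001, -0.082, -0.997], [-1.0, 0.003, 0.0]]
force: [1.0, 0.6, 0.3]
finger_gap: 0.0641
```

```bash
python3 go.py .53 0 .2
python3 - <<'E'
from h import *
r=optics.get_image("scene"); cv2.imwrite("pics/s13.png",cv2.resize(r["frame"][100:260,120:320],None,fx=4,fy=4))
r=optics.get_image("top"); cv2.imwrite("pics/t13.png",cv2.resize(r["frame"][120:300,90:450],None,fx=2.2,fy=2.2))
E
```

```text
t 10.5333 p [ 0.5701 -0.2336  0.1978] jaw -94.7 down [ 0.003 -0.001 -1.   ] F [1.01 0.55 0.29] gap 0.0641
delta [ -0.25  -5.91 -22.96] turn 0
```

View pics/s13.png

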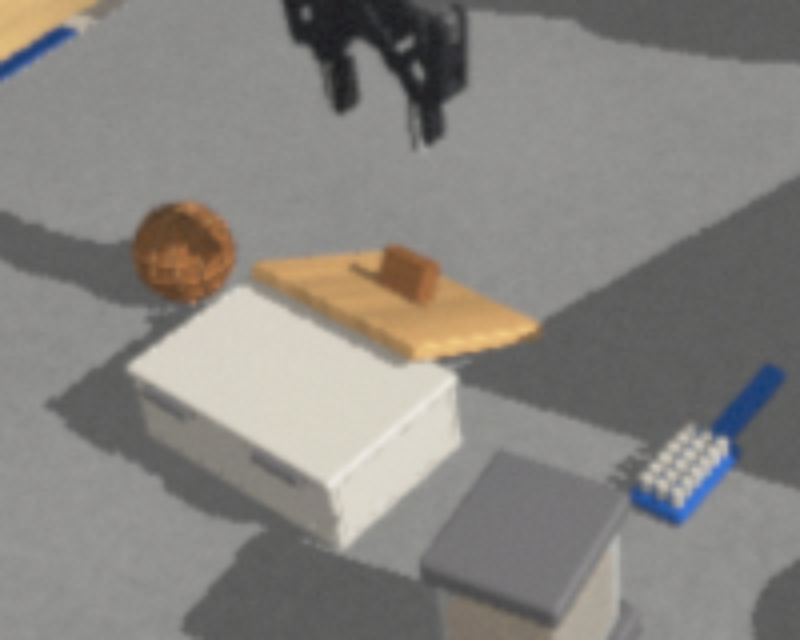

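View pics/t13.png

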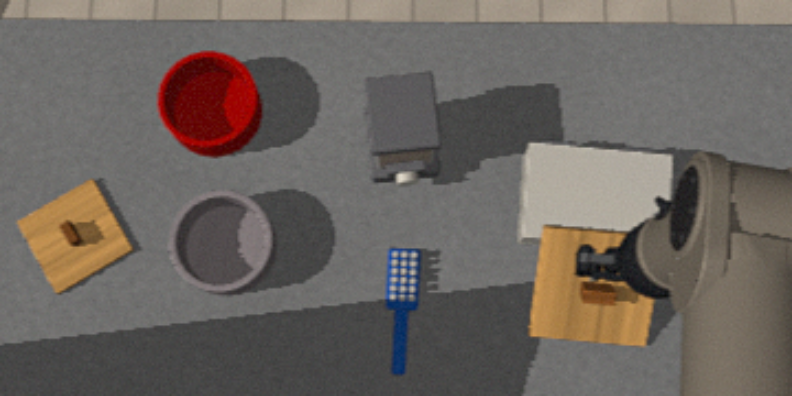

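The board leans steadily: its upper edge is on the lid and its bar is free. In t13 the steel bowl rim is centred at (221,242). I'm heading to its −y side.

```bash
python3 - <<'E'
from h import *
t=optics.get_image("top")
T=lambda x,y:((x+.5)/2.2-.5+90,(y+.5)/2.2-.5+120)
w=[onz(t,*T(*p),.06).round(4) for p in((170,241),(273,243),(221,192),(221,293),(221.5,242.5))];print(w)
E
python3 go.py .52 .175 .2 -90
```

```text
[array([0.6276, 0.2991, 0.06  ]), array([0.626 , 0.1702, 0.06  ]), array([0.6908, 0.2381, 0.06  ]), array([0.5629, 0.2325, 0.06  ]), array([0.6261, 0.2346, 0.06  ])]
t 10.6833 p [ 0.5719 -0.234   0.199 ] jaw -94.7 down [ 0.008 -0.003 -1.   ] F [-0.93 -0.02 -0.33] gap 0.0642
delta [ -0.27  -8.53 -40.33] turn -4.7
```

>>> jog_arm(
  deltas=[
    [0,-0.6,-4,0],
    [0,-1.2,-8,0],
    [0,-1.8,-12,0],
    [0,-2.4,-16,0],
    [0,-3,-20,0],
  ],
  jaw=0.6,
)

```text
time_s: 11.1
eef_pos: [0.5546, -0.0303, 0.1933]
orientation: [[-0.002, 0.997, -0.083], [-0.0, -0.083, -0.997], [-1.0, -0.002, 0.0]]
force: [-0.0, -0.2, -0.4]
finger_gap: 0.0513
```

>>> jog_arm(
  deltas=[
    [0,-0.5,-4,-1],
    [0,-0.5,-8,-2],
    [0,-0.5,-12,-4],
    [0,-0.5,-15,-4.7],
    [0,-0.5,-16.5,-4.7],
  ],
)

```text
time_s: 11.52
eef_pos: [0.5625, 0.1394, 0.1936]
orientation: [[-0.002, 1.0, 0.008], [0.004, 0.008, -1.0], [-1.0, -0.002, -0.004]]
force: [-0.3, 0.2, -0.4]
finger_gap: 0.0511
```

>>> jog_arm(
  deltas=[
    [0,0,0,0],
    [0,0,0,0],
    [0,0,0,0],
  ],
)

```text
time_s: 11.77
eef_pos: [0.5644, 0.1308, 0.1934]
orientation: [[-0.002, 1.0, -0.002], [-0.002, -0.002, -1.0], [-1.0, -0.002, 0.002]]
force: [0.1, 0.4, -0.2]
finger_gap: 0.0513
```

```bash
python3 go.py .625 .175 .2 -90
python3 - <<'E'
from h import *
r=optics.get_image("wrist"); cv2.imwrite("pics/w14.png",cv2.resize(r["frame"],(800,600)))
r=optics.get_image("top"); cv2.imwrite("pics/t14.png",cv2.resize(r["frame"][120:300,90:450],None,fx=2.2,fy=2.2))
E
python3 go.py .625 .175 .2 -90
```

```text
t 11.7667 p [0.5644 0.1308 0.1934] jaw -90.12 down [-0.002 -0.002 -1.   ] F [ 0.06  0.43 -0.24] gap 0.0513
delta [-0.68  6.05 -4.43] turn -0.12
t 11.8667 p [0.5647 0.1303 0.1937] jaw -90.21 down [-0.001 -0.002 -1.   ] F [-0.51 -0.3  -0.43] gap 0.0513
delta [-0.64  6.01 -4.49] turn -0.21
```

View pics/w14.png

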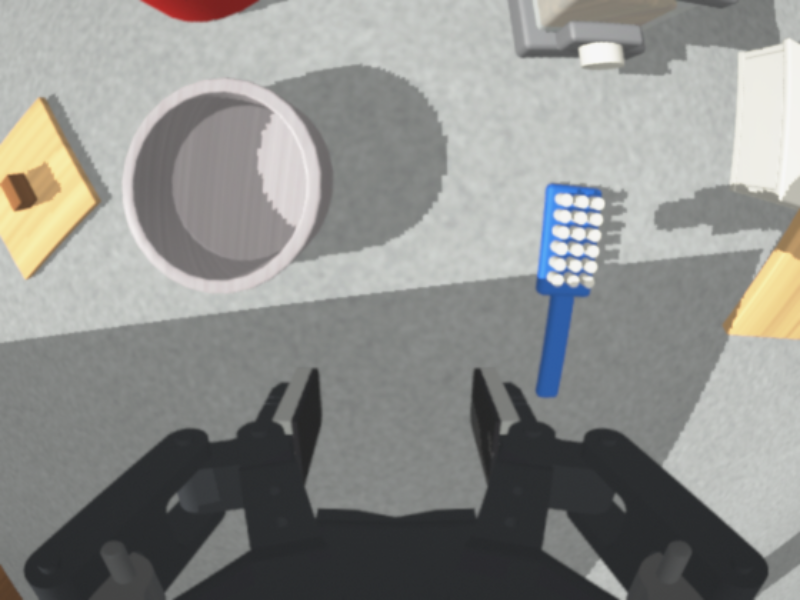

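View pics/t14.png

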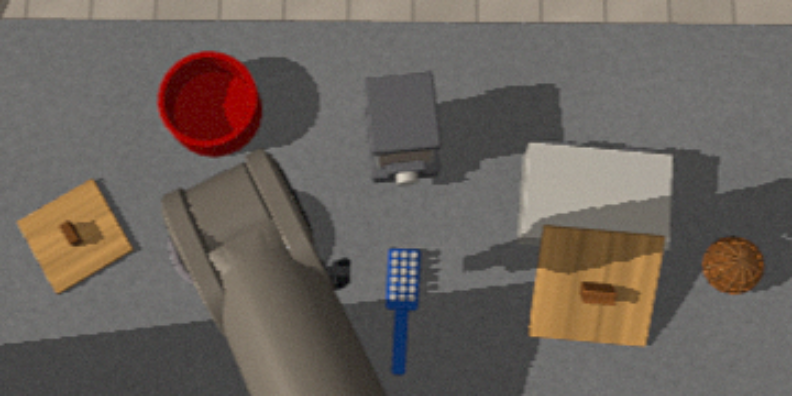

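```bash
python3 - <<'E'
from h import *
s=ctrl.read_state(); r=optics.get_image("wrist"); f=r["frame"]
w=np.array([onz(r,u*.7,v*.7,.06,s) for u,v in((322,182),(122,185),(218,78),(213,293),(300,113),(150,110),(138,254),(300,248))])
A=np.c_[w[:,:2]*2,np.ones(len(w))];c=np.linalg.lstsq(A,(w[:,:2]**2).sum(1),rcond=None)[0]
print(w[:,:2].round(4).tolist(),"c",c[:2],"r",np.sqrt(c[2]+c[0]**2+c[1]**2))
E
python3 go.py .6255 .1745 .11 -90
```

```text
[[0.6303, 0.17], [0.6373, 0.2986], [0.6947, 0.2304], [0.567, 0.2404], [0.6697, 0.1818], [0.6813, 0.2758], [0.5931, 0.291], [0.5931, 0.184]] c [0.63078344 0.23536722] r 0.0648680914090835
t 11.9167 p [0.5648 0.1305 0.1939] jaw -90.21 down [-0.001 -0.002 -1.   ] F [-0.39 -0.27  0.1 ] gap 0.0513
delta [ 8.38  6.06 -4.44] turn -0.21
```

>>> jog_arm(
  deltas=[
    [0,3,-2.2,0],
    [0,6.1,-4.4,0],
    [3,6.3,-4.4,0],
    [6,6.3,-4.4,0],
    [7.4,6.3,-4.4,-0.2],
  ],
)

```text
time_s: 12.33
eef_pos: [0.6264, 0.1748, 0.116]
orientation: [[-0.005, 1.0, 0.002], [-0.002, 0.002, -1.0], [-1.0, -0.005, 0.002]]
force: [-0.6, -0.5, -1.0]
finger_gap: 0.0517
```

>>> jog_arm(
  deltas=[
    [0,0,0,0],
    [0,0,0,0],
    [0,0,0,0],
  ],
)

```text
time_s: 12.58
eef_pos: [0.6286, 0.1765, 0.1219]
orientation: [[0.003, 1.0, 0.002], [0.001, 0.002, -1.0], [-1.0, 0.003, -0.001]]
force: [0.1, 0.2, 0.1]
finger_gap: 0.0506
```

```bash
python3 - <<'E'
from h import *
s=ctrl.read_state();r=optics.get_image("wrist"); cv2.imwrite("pics/w15.png",cv2.resize(r["frame"],(800,600)))
R=np.array(s["orientation"])
for g in(-.0045,.0045,-.0256,.0256): print(g,np.array(proj(r,np.array(s["eef_pos"])+R@np.array([s["eef_pos"][2]-.06,0,g]),s))/.7)
E
python3 go.py .628 .1745 .039 -90
```

```text
-0.0045 [384.10176793 340.98123563]
0.0045 [405.02056921 340.96925476]
-0.0256 [335.38287038 340.8135834 ]
0.0256 [453.76375625 340.74564152]
t 12.6333 p [0.6289 0.1769 0.1224] jaw -89.88 down [ 0.004  0.001 -1.   ] F [ 0.19 -0.1   0.54] gap 0.0512
delta [ 8.34 -0.12  0.25] turn 0.12
```

View pics/w15.png

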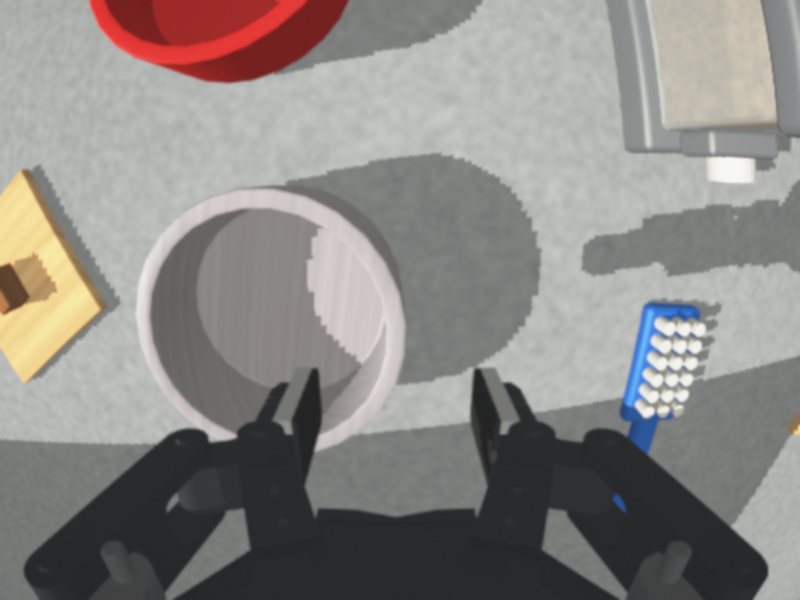

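In w15 the wall's rim spans about columns 385–404 at the TCP row, exactly between the pads. I'm descending over it.

>>> jog_arm(
  deltas=[
    [2,0,0.05,0],
    [4,0,0.05,0],
    [5,0,0.05,0],
    [5,0,0.05,0],
  ],
)

```text
time_s: 12.97
eef_pos: [0.6264, 0.1755, 0.0688]
orientation: [[-0.003, 1.0, 0.003], [-0.001, 0.003, -1.0], [-1.0, -0.003, 0.001]]
force: [-0.6, -0.6, 0.3]
finger_gap: 0.0511
```

```bash
python3 - <<'E'
from h import *
s=ctrl.read_state();r=optics.get_image("wrist"); cv2.imwrite("pics/w16.png",cv2.resize(r["frame"],(800,600)))
r=optics.get_image("scene"); cv2.imwrite("pics/s16.png",cv2.resize(r["frame"][180:310,280:440],None,fx=4,fy=4))
E
python3 go.py .628 .1745 .039 -90
```

```text
t 13.0667 p [0.6281 0.1766 0.0714] jaw -89.83 down [ 0.001  0.001 -1.   ] F [ 0.97  0.95 -0.49] gap 0.0513
delta [ 3.23 -0.02  0.21] turn 0.17
```

View pics/w16.png

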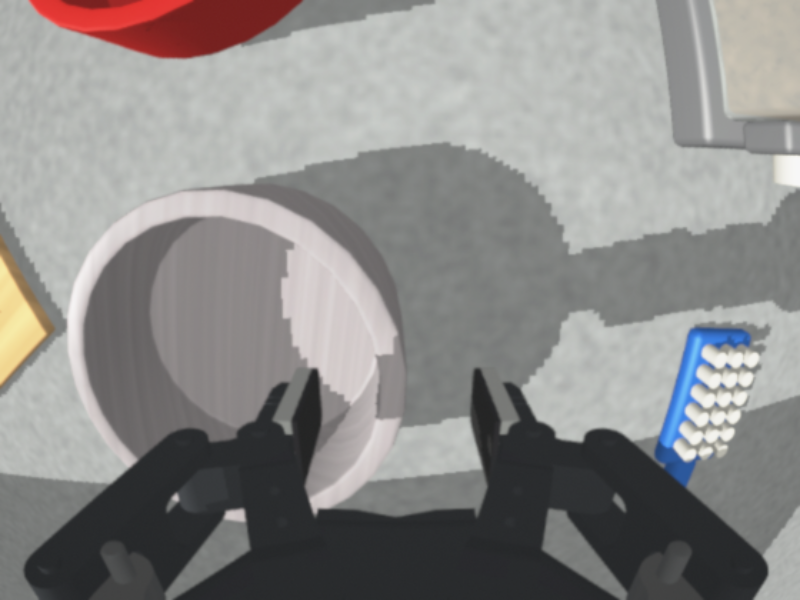

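View pics/s16.png

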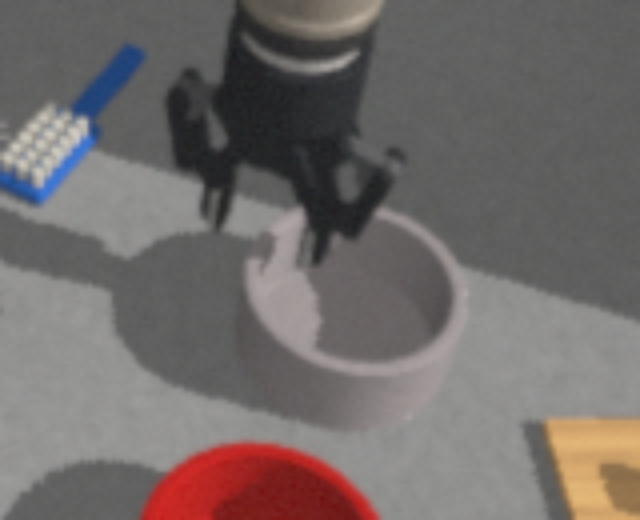

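>>> jog_arm(
  deltas=[
    [1.2,0,-0.1,0],
    [2.4,0,-0.1,0],
    [3.2,0,-0.1,0],
    [3.2,0,-0.1,0],
  ],
)

```text
time_s: 13.4
eef_pos: [0.6257, 0.1765, 0.0354]
orientation: [[-0.005, 1.0, 0.004], [-0.002, 0.003, -1.0], [-1.0, -0.005, 0.002]]
force: [-0.2, 0.5, -0.4]
finger_gap: 0.0512
```

```bash
python3 - <<'E'
from h import *
s=ctrl.read_state();r=optics.get_image("wrist"); cv2.imwrite("pics/w17.png",cv2.resize(r["frame"],(800,600)))
E
python3 go.py .628 .1745 .039 -90
```

```text
t 13.45 p [0.6263 0.1769 0.0365] jaw -89.8 down [-0.003 -0.001 -1.   ] F [ 0.28 -0.33  0.23] gap 0.0512
delta [-0.25  0.17  0.24] turn 0.2
```

View pics/w17.png

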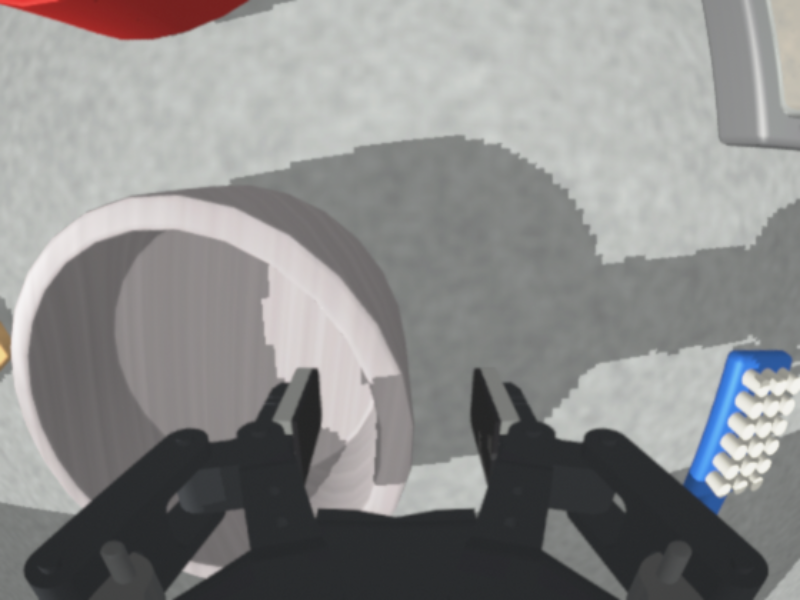

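Run:
```python
from h import *
s=ctrl.read_state();r=optics.get_image("wrist")
R=np.array(s["orientation"])
for y in(-.01,0,.01): print(y,np.array(proj(r,np.array(s["eef_pos"])+R@np.array([s["eef_pos"][2]-.06,y,.0045]),s))/.7)
w=np.array([R.T@(onz(r,u*.7,v*.7,.06,s)-s["eef_pos"]) for u,v in((412,440),(400,330),(330,250),(240,205),(100,215),(12,350),(411,400),(409,480))])
A=np.c_[w[:,1:]*2,np.ones(len(w))];c=np.linalg.lstsq(A,(w[:,1:]**2).sum(1),rcond=None)[0]
print("c tool y,z",c[:2],"r",np.sqrt(c[2]+c[0]**2+c[1]**2),w.round(4).tolist())
```

```text
-0.01 [410.6607025 487.2158579]
0 [411.26482595 458.35116227]
0.01 [411.87187149 426.64662697]
c tool y,z [ 0.00694042 -0.05741584] r 0.06334566875568498 [[-0.0236, 0.0059, 0.0046], [-0.0237, 0.0362, 0.0014], [-0.0237, 0.0549, -0.0141], [-0.0238, 0.0656, -0.0344], [-0.0239, 0.0657, -0.0733], [-0.0238, 0.0276, -0.1187], [-0.0236, 0.0178, 0.0042], [-0.0235, -0.0074, 0.004]]
```

>>> jog_arm(
  deltas=[
    [-0.2,0.4,0,0.2],
    [-0.2,0.4,0,0.2],
  ],
)

```text
time_s: 13.67
eef_pos: [0.6331, 0.1776, 0.0413]
orientation: [[0.003, 1.0, -0.001], [0.001, -0.001, -1.0], [-1.0, 0.003, -0.001]]
force: [0.2, 0.1, -0.2]
finger_gap: 0.0511
```

>>> jog_arm(
  deltas=[
    [0,0,0,0],
    [0,0,0,0],
    [0,0,0,0],
    [0,0,0,0],
    [0,0,0,0],
  ],
  jaw=0,
  force=40,
)

```text
time_s: 14.08
eef_pos: [0.6328, 0.1779, 0.0412]
orientation: [[0.003, 1.0, -0.001], [0.002, -0.001, -1.0], [-1.0, 0.003, -0.002]]
force: [2.0, 0.4, 1.0]
finger_gap: 0.0103
```

>>> jog_arm(
  deltas=[
    [0,0,0,0],
    [0,0,0,0],
    [0,0,0,0],
  ],
  force=90,
)

```text
time_s: 14.33
eef_pos: [0.6329, 0.1779, 0.0412]
orientation: [[0.003, 1.0, -0.001], [0.002, -0.001, -1.0], [-1.0, 0.003, -0.002]]
force: [2.5, 0.3, 2.3]
finger_gap: 0.0092
```

```bash
python3 - <<'E'
from h import *
s=ctrl.read_state();r=optics.get_image("wrist"); cv2.imwrite("pics/w18.png",cv2.resize(r["frame"],(800,600)))
r=optics.get_image("scene"); cv2.imwrite("pics/s18.png",cv2.resize(r["frame"][180:310,280:440],None,fx=4,fy=4))
E
python3 go.py
```

```text
t 14.4333 p [0.6328 0.1778 0.0412] jaw -90.06 down [ 0.003  0.001 -1.   ] F [3.33 0.15 3.76] gap 0.0092
```

View pics/w18.png

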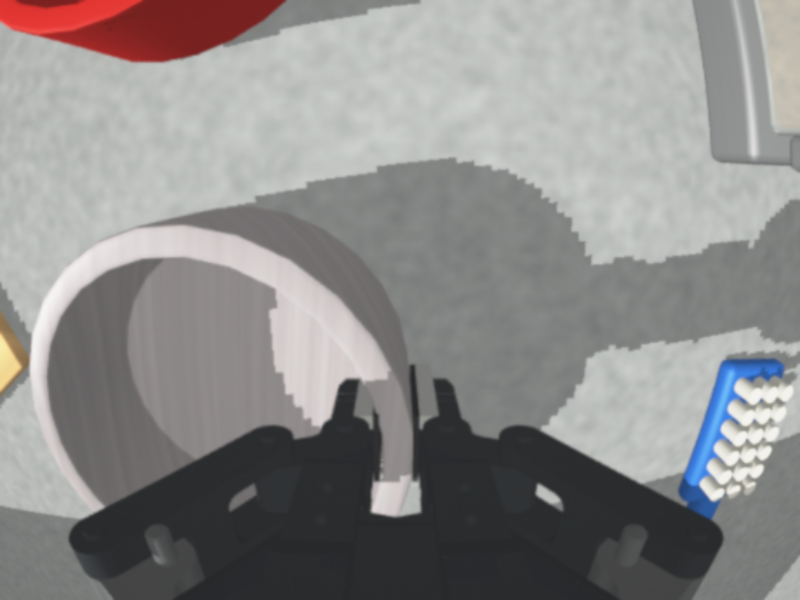

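View pics/s18.png

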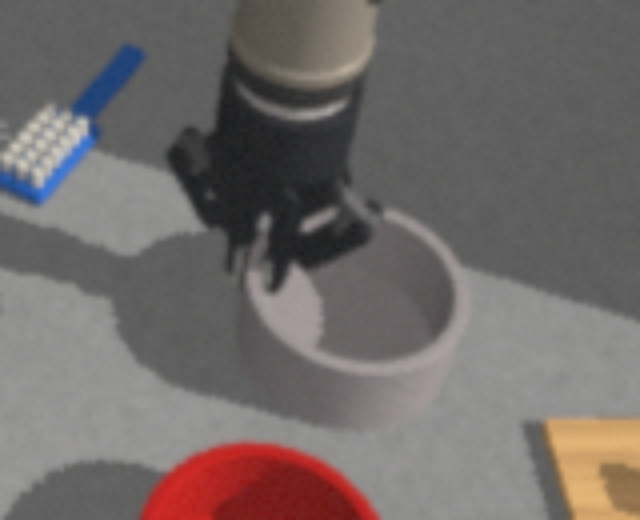

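Gripped on the 9.2 mm wall, pads on either side. Lifting straight up.

>>> jog_arm(
  deltas=[
    [-0.2,0,0,0],
    [-0.6,0,0,0],
    [-1.2,0,0,0],
    [-1.8,0,0,0],
    [-2.4,0,0,0],
  ],
)

```text
time_s: 14.85
eef_pos: [0.6301, 0.1769, 0.0637]
orientation: [[-0.003, 1.0, 0.001], [-0.002, 0.001, -1.0], [-1.0, -0.003, 0.002]]
force: [0.6, 0.1, -2.4]
finger_gap: 0.009
```

```bash
python3 - <<'E'
from h import *
s=ctrl.read_state();r=optics.get_image("wrist"); cv2.imwrite("pics/w19.png",cv2.resize(r["frame"],(800,600)))
r=optics.get_image("scene"); cv2.imwrite("pics/s19.png",cv2.resize(r["frame"][180:310,280:440],None,fx=4,fy=4))
E
python3 go.py
```

```text
t 14.95 p [0.6319 0.1778 0.0655] jaw -89.99 down [ 0.001  0.    -1.   ] F [ 0.68  0.02 -2.43] gap 0.0093
```

View pics/w19.png

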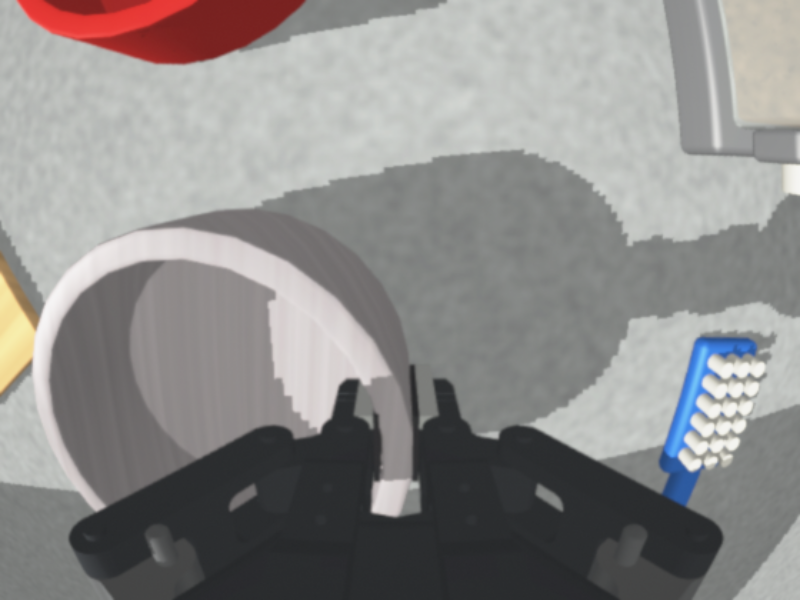

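View pics/s19.png

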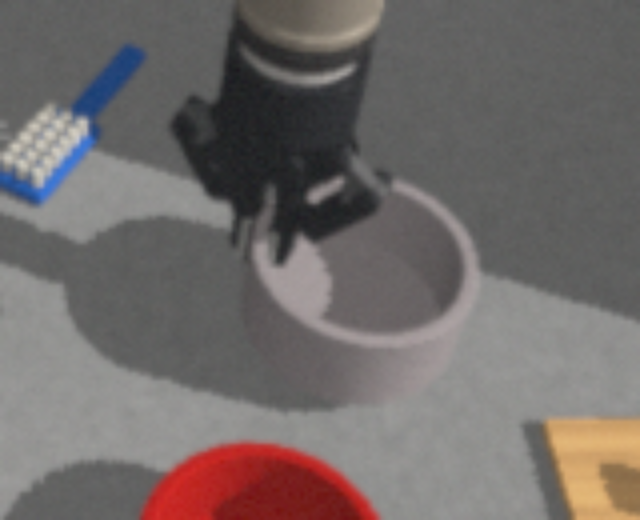

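The bowl is unchanged relative to the gripper (left rim edge at column 33 in both views), level, with its weight in hand.

>>> jog_arm(
  deltas=[
    [-1,0,0,0],
    [-2.5,0,0,0],
    [-4,0,0,0],
    [-5.5,0,0,0],
    [-7,0,0,0],
  ],
)

```text
time_s: 15.37
eef_pos: [0.6312, 0.1774, 0.1354]
orientation: [[-0.001, 1.0, 0.0], [-0.0, 0.0, -1.0], [-1.0, -0.001, 0.0]]
force: [0.3, -0.3, -2.5]
finger_gap: 0.0092
```

>>> jog_arm(
  deltas=[
    [-1.5,0,0,0],
    [-3,0,0,0],
    [-4,0,0,0],
    [-4.7,0,0,0],
    [-5,0,0,0],
  ],
)

```text
time_s: 15.78
eef_pos: [0.6319, 0.1777, 0.1856]
orientation: [[0.002, 1.0, -0.0], [0.0, -0.0, -1.0], [-1.0, 0.002, -0.0]]
force: [0.6, 0.6, -2.7]
finger_gap: 0.0091
```

>>> jog_arm(
  deltas=[
    [0,0,0,0],
    [0,0,0,0],
    [0,0,0,0],
    [0,0,0,0],
    [0,0,0,0],
  ],
)

```text
time_s: 16.2
eef_pos: [0.6312, 0.1772, 0.1834]
orientation: [[-0.001, 1.0, -0.0], [-0.0, -0.0, -1.0], [-1.0, -0.001, 0.0]]
force: [-0.1, 0.4, -3.7]
finger_gap: 0.0093
```

```bash
python3 - <<'E'
from h import *
s=ctrl.read_state();r=optics.get_image("wrist"); cv2.imwrite("pics/w20.png",cv2.resize(r["frame"],(800,600)))
r=optics.get_image("scene"); cv2.imwrite("pics/s20.png",cv2.resize(r["frame"],(800,600)))
E
python3 go.py
```

```text
t 16.3 p [0.6313 0.1773 0.1838] jaw -90.01 down [-0.001 -0.    -1.   ] F [ 0.62 -0.44 -2.66] gap 0.0091
```

View pics/w20.png

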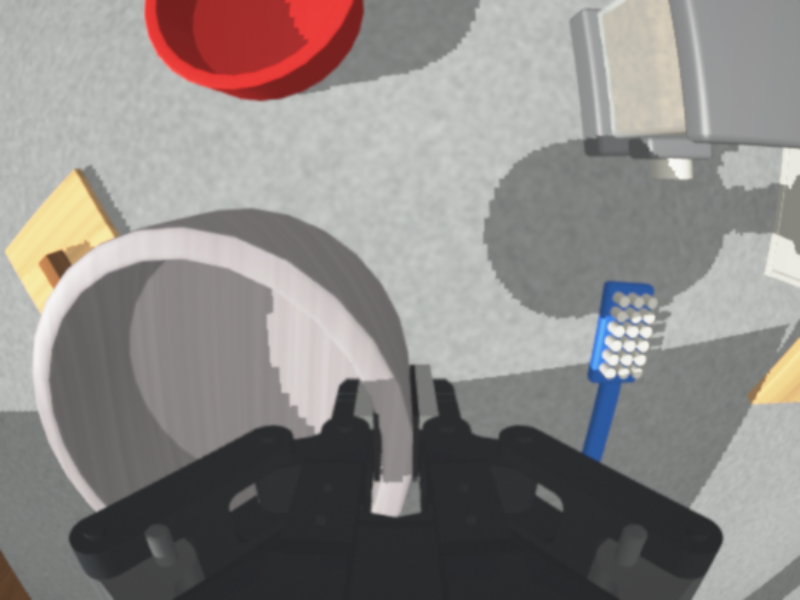

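View pics/s20.png

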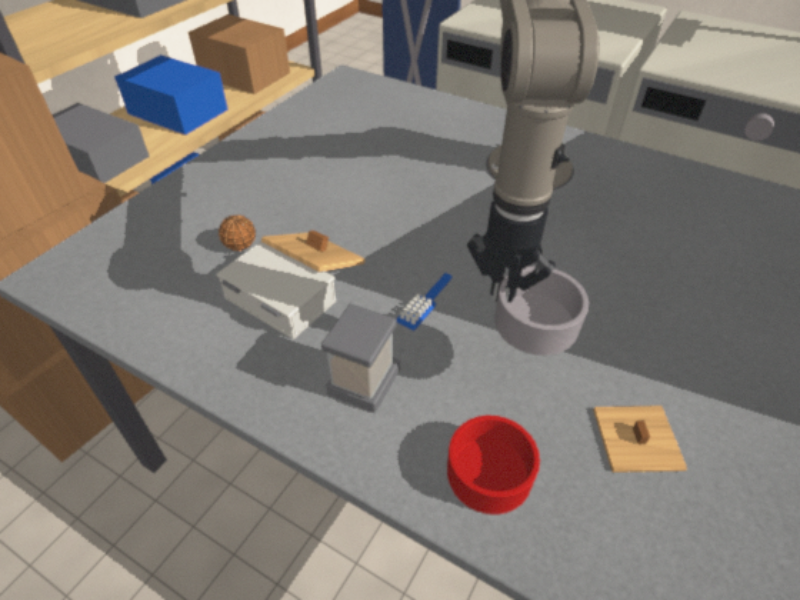

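The bowl is about 14 cm up and level, and its place in the gripper is unchanged. The board still leans, and the bystanders are where they were. I'm holding for more than 2 s.

>>> jog_arm(
  deltas=[
    [0,0,0,0],
    [0,0,0,0],
    [0,0,0,0],
    [0,0,0,0],
    [0,0,0,0],
  ],
)

```text
time_s: 16.72
eef_pos: [0.6316, 0.1774, 0.1843]
orientation: [[0.0, 1.0, -0.0], [-0.0, -0.0, -1.0], [-1.0, 0.0, 0.0]]
force: [-0.6, -0.0, -2.6]
finger_gap: 0.0095
```

>>> jog_arm(
  deltas=[
    [0,0,0,0],
    [0,0,0,0],
    [0,0,0,0],
    [0,0,0,0],
    [0,0,0,0],
  ],
)

```text
time_s: 17.13
eef_pos: [0.6315, 0.1774, 0.1843]
orientation: [[-0.0, 1.0, -0.0], [-0.0, -0.0, -1.0], [-1.0, -0.0, 0.0]]
force: [0.5, -0.3, -2.8]
finger_gap: 0.0089
```

>>> jog_arm(
  deltas=[
    [0,0,0,0],
    [0,0,0,0],
    [0,0,0,0],
    [0,0,0,0],
    [0,0,0,0],
  ],
)

```text
time_s: 17.55
eef_pos: [0.6315, 0.1775, 0.1843]
orientation: [[-0.0, 1.0, -0.0], [-0.0, -0.0, -1.0], [-1.0, -0.0, 0.0]]
force: [0.3, 0.1, -2.8]
finger_gap: 0.009
```

>>> jog_arm(
  deltas=[
    [0,0,0,0],
    [0,0,0,0],
    [0,0,0,0],
    [0,0,0,0],
    [0,0,0,0],
  ],
)

```text
time_s: 17.97
eef_pos: [0.6315, 0.1774, 0.1843]
orientation: [[-0.0, 1.0, -0.0], [-0.0, -0.0, -1.0], [-1.0, -0.0, 0.0]]
force: [-0.8, -0.4, -3.1]
finger_gap: 0.0089
```

>>> jog_arm(
  deltas=[
    [0,0,0,0],
    [0,0,0,0],
    [0,0,0,0],
    [0,0,0,0],
    [0,0,0,0],
  ],
)

```text
time_s: 18.38
eef_pos: [0.6316, 0.1774, 0.1843]
orientation: [[-0.0, 1.0, -0.0], [-0.0, -0.0, -1.0], [-1.0, -0.0, 0.0]]
force: [-1.0, 0.1, -2.7]
finger_gap: 0.0092
```

>>> jog_arm(
  deltas=[
    [0,0,0,0],
    [0,0,0,0],
    [0,0,0,0],
    [0,0,0,0],
    [0,0,0,0],
  ],
)

```text
time_s: 18.8
eef_pos: [0.6316, 0.1774, 0.1843]
orientation: [[0.0, 1.0, -0.0], [-0.0, -0.0, -1.0], [-1.0, 0.0, 0.0]]
force: [0.5, 0.4, -3.1]
finger_gap: 0.0091
```

```bash
python3 - <<'E'
from h import *
r=optics.get_image("wrist"); cv2.imwrite("pics/w21.png",cv2.resize(r["frame"],(800,600)))
r=optics.get_image("scene"); cv2.imwrite("pics/s21.png",cv2.resize(r["frame"],(800,600)))
a,b=[cv2.imread(f"pics/{n}.png").astype(int) for n in("s20","s21")]; print("changed px",(abs(a-b).max(2)>60).sum())
r=optics.get_image("top"); cv2.imwrite("pics/t21.png",r["frame"])
a,b=cv2.imread("pics/top0.png").astype(int)[140:300,250:450],r["frame"].astype(int)[140:300,250:450]
E
python3 go.py
```

```text
changed px 0
t 18.95 p [0.6315 0.1775 0.1843] jaw -90.01 down [-0. -0. -1.] F [ 0.46  0.58 -3.02] gap 0.0093
```

View pics/t21.png

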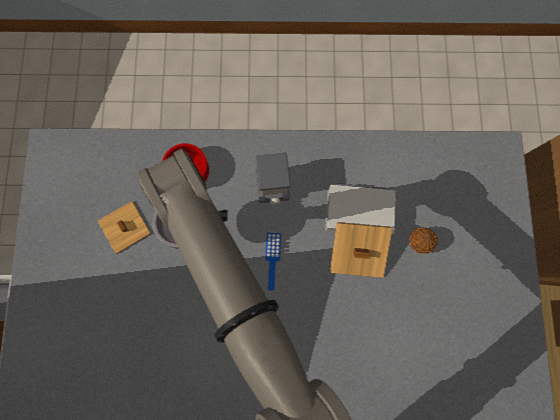

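View pics/s21.png

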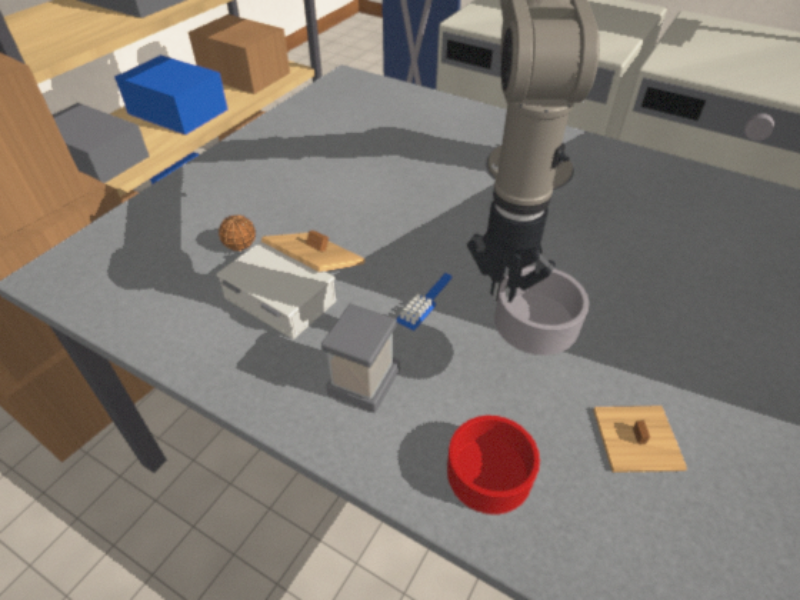

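In t21 the dispenser (273,175), brush (272,260) and ball (423,240) are where they started. The board leans at (361,250), and nothing changed in the scene view during the hold.

```bash
python3 -c "
from plant import ctrl
print(ctrl.sign_off())"
```

```text
the job is handed in; nothing more can be done
None
```

I leaned the large cover board against the front of the box and lifted the steel bowl about 14 cm. I handed the job in at about 19 s with the bowl still held up.

- **Board:** I gripped it by its bar, pivoted it on the lid's front edge until its foot met the shelf, and let go. It leans by itself at roughly 30° (worked out, not measured) and did not move afterwards.
- **Bowl:** I pinched the wall on the side nearest the brush at 90 N and lifted straight up. I then held it still for over 2.5 s. The arm reading stayed steady to 0.1 mm, the load was about 2.8 N, and the wall was still between the pads (gap 9.1 mm). I checked that it was level by eye: it looked the same in the gripper before and after the lift.
- **Bystanders:** In the last top view, the dispenser, brush and chew ball sit at their starting pixels. The scene pictures from the start and end of the hold show no changed pixels.
- **Disagreements:** The cameras differed by 4–7 mm on the positions of the box and bowl. I settled these with close wrist views and contact force. No check failed.

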